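# Open the roll-top bench cabinet and hook out the heat sink from under its shelf

## Robot

A 7-joint arm with a two-finger parallel gripper is mounted at the origin on the work surface. World frame = base frame: x ahead of the robot, y to its left, z up, the work surface at z = 0. Lengths are in m, angles in degrees, forces in N, time in s.
With the tool pointing down it reaches from about 0.35 to 0.9 m from the base axis. Payload 19.9 kg.
Tool frame: the origin (TCP) lies on the centre line of the jaws, within the pads' length; the fingertips stand 22 mm ahead of it and the grasp point (between the pads) lies 3 mm ahead of it; z points along the fingers, y is the direction in which the jaws open and shut (so a half turn about z gives the same grasp; the last joint's range is limited). The gripper opens to 85 mm and grips with 20 to 120 N. Pads are 22 mm wide; open, the fingers measure 114 mm over their backs; the gripper's body (76 mm by 85 mm) begins 54 mm behind the grasp point. The pads swing forward as they close: fully open they stand 13 mm farther back than shut.
Start: joints at [-66.836, 23.915, -0.59, 92.452, 0.269, 63.638, -3.037], TCP at [0.269, 0.564, 0.219] pointing down, gripper open.
Joint ranges: [-161.28, 161.28], [-22.2, 115.67], [-73.04, 71.86], [3.21, 147.25], [-68.34, 248.33], [10.77, 114.83], [-161.83, 161.83]. Speed limits (degrees/s): [108.29, 108.29, 136.94, 136.94, 172.46, 172.46, 172.46].

## Interface

Orientations are given as [roll, pitch, yaw] about the fixed x, y, z axes, in that order (R = Rz(yaw) Ry(pitch) Rx(roll)).
In Python, from workcell import state, grab_frame, hand_in gives the robot as it stands.
- The arm moves only by the tool step_arm, never from a script. Its argument "deltas" is one flat list of numbers, 5 for each row, row after row: the shift along the tool's x, y, z each as a share of 0.03 m, from -1 to 1, then the turn about the tool's z as a share of 30 degrees, from -1 to 1, then the closure, from -1 (fully open) to 1 (shut), so that 0 is half open. In form: [x, y, z, spin, fingers, x, y, z, spin, fingers, ...]. A call has 1 to 20 rows; each row shifts and turns the pose as measured when the row begins, along the tool's axes as they then stand; what a row does not reach is not made up. A row lasts 1/12 s, in which the tool goes at most 41.7 mm and 7.16 degrees, less where a joint would pass 70% of its speed; a pose out of reach is approached as far as the arm can. A call with a number of a shift or a turn outside -1 to 1 is refused whole. A call with a gripper value outside its range is refused whole. The fingers move at their own pace and stop on an object; "force" is the grip in N (left out, the last holds). Time passes only in rows, so rows that do not move let the fingers close. It gives the time, the measured TCP pose, the force and the opening at its end, in the units of the state.
- state(): the state, without advancing time (a new reading comes with each control period).
- grab_frame(name): name is "scene" or "top" or "wrist"; returns a dict with "image" (400x640x3 uint8, blue, green, red), "fx", "fy", "cx", "cy" (pixels), "xyz" and "rotation" of the camera in the world. Camera axes: x right, y down, z forward; pixel columns grow to the right and rows downward; lengths in m; the calibration is good to about 2 mm. A picture is of the moment at which its call begins. There is no depth.
- hand_in(): hands the job in, once; it reports no verdict.
The state is a dict: "clock": time; "qpos": joint angles; "qd": joint speeds; "tau": joint torques, N m; "tool_pos": TCP position; "tcp_rot": TCP orientation; "contact_force": force on the tool from outside, world axes, zero at the start; "moment": the same for the moment, N m; "gripper_width": finger opening in m.
Only numpy, scipy, OpenCV 4.12 (cv2) and the standard library are available. Lean on these libraries where they do the work, as an engineer would, in place of code of your own. Each camera call takes 0.05 s, during which the arm holds its last target.

## Task

Raise the slatted roll-top shutter of the bench cabinet all the way until it stays open by itself. Then use the flat hook tool, not the gripper's fingers, to drag the heat sink that has slipped under the cabinet's low shelf well clear of the shelf into the open front of the cabinet, and lay the tool back flat on the bench top, outside the cabinet. Do not shift or knock over the multimeter, the spray can or the jar.

Things in the scene. Friction and masses are not known exactly. Their poses are not given: they have to be found in the camera images.
- cabinet: Blue bench cabinet with a white slatted shutter, fixed: 380 deep (x) x 380 wide (y) x 223 high, half-round cheeks. Origin: centre of its underside, on the bench; +x points inwards from its mouth (away from the robot), +y left, z up. Floor panel 8 thick, x -186 to +186, no sill. Inner walls at y -180 and +180. With the shutter up it is open from above from x = -186 to -50; the rear hood begins at x = +10.
- shelf_edge (a point): Middle of the lower front edge of the fixed low shelf inside the cabinet: at x = -50, y = 0, z = 58 of the cabinet, so 50 clear over the cabinet floor. The shelf is 6 thick, runs wall to wall and back to x = +145. Blue boxes stand on it from x = 0 to +105, up to z = 119. Axes as the cabinet's.
- track_centre (a point): Centre of the circular side tracks in which the curtain of slats runs, half-way across the cabinet, at x = 0, z = 35 of the cabinet; the tracks have radius 170 about the y line through this point. Axes as the cabinet's.
- shutter (a joint): Angle the white slatted shutter has travelled in its tracks: 0 shut (bottom rail's lower edge 14 over the bench), 1.43 at the open stop (that edge then at x = -44, z = 199 of the cabinet). Lifting takes about 7 N at the tab when shut, less higher up. Let go below about 0.95 it rolls shut by its weight; beyond about 1.25 it rolls on to the stop and stays there.
- pull_tab (a point): Grip centre of the red pull tab, mid-width on the aluminium bottom rail (46 high, 352 wide). The tab sticks out 34 radially, 24 wide (cabinet y), 14 thick; this point is 19 outside the rail's face, 195 from track_centre, 5 degrees above level when shut, 87 degrees when open: it travels that circle, up and then back. Axes turn with the shutter.
- hook_grip (a point): Centre of the orange handle of the loose flat hook tool, lying on the bench left or right of the cabinet. Handle 90 long (x) x 22 wide (y) x 30 high; this point is 15 over the flat underside. Tool +x runs along the blade, +y left, z up. Mass about 130 g, balance point about 40 ahead of this point.
- hook_corner (a point): Inner corner of the tool's hook, mid-thickness: 160 ahead of hook_grip (tool x), 9 to its left (+y), 2.5 above the underside. The blade is a flat yellow steel strip 18 wide, 5 thick, reaching 172 ahead of hook_grip, level with the underside. At its end the hook, also 5 thick and 12 deep (x 160 to 172), runs 46 to the left (+y) from this point.
- heatsink_centre (a point): Centre of a loose finned aluminium heat sink, 36 deep (its x) x 64 long (its y) x 24 high, about 90 g, lying flat on the cabinet floor, at the start wholly under the low shelf, long side within 0.3 rad of the cabinet's y, in the left half (0 to 125 left of the middle), so that there is room for the tool on its right. This point is 12 above its underside.
- meter_centre (a point): Centre of a red multimeter lying on the bench on the other side of the cabinet from the hook tool, 180 (x) x 86 (y) x 47 high with its dial; this point is 18 above the bench.
- can_centre (a point): Centre of a yellow spray can with a red cap standing on the bench near a front corner of the cabinet, 52 diameter, 145 high; this point is 72 above the bench.
- jar_centre (a point): Centre of a white jar with a green cap standing near the other front corner of the cabinet, 50 diameter, 60 high; this point is 30 above the bench.
Things that resemble listed ones, but are neither listed nor needed, are in the scene too. What is shaped like the part that bears hook_grip but pink or turquoise is not meant.

How it is judged (in metres and radians):
On the way, in this order (a step that is already met when the one before it is completed fails the run):
1. the shutter is raised fully and stays open by itself, let go (value of joint shutter above 1.3 rad and contact force between the fingers and shutter below 0.2 N), for 0.3 s.
2. the heat sink has been dragged clear of the shelf (x of heatsink_centre in the frame of cabinet below -0.08 m), for 0.2 s.
At the end, for the whole second after the job is handed in: The shutter stands open beyond 1.3 rad; the heat sink lies flat and still on the cabinet floor or just in front, its centre 30 to 140 mm in front of the shelf edge (cabinet x -0.08 to -0.19); the hook tool lies flat and still on the bench top, not in the cabinet (handle centre below 18 mm) (value of joint shutter above 1.3 rad and x of heatsink_centre in the frame of cabinet between -0.19 and -0.08 m and z of heatsink_centre in the frame of cabinet below 0.026 m and angle between heatsink_centre's own z axis and vertical below 0.15 rad and linear speed of each of heatsink, hook below 0.02 m/s and height (world z) of hook_grip below 0.018 m and angle between hook_grip's own z axis and vertical below 0.03 rad); the robot touches nothing.
It fails at once if the gripper's fingers touch the heat sink (contact force between the fingers and heatsink above 0.5 N).
It fails at once if the multimeter is shifted by more than 30 mm (distance of meter_centre from where it was at the start of the episode above 0.03 m).
It fails at once if the spray can is shifted by more than 30 mm or tipped (distance of can_centre from where it was at the start of the episode above 0.03 m or angle between can_centre's own z axis and vertical above 0.5 rad).
It fails at once if the jar is shifted by more than 30 mm or tipped (distance of jar_centre from where it was at the start of the episode above 0.03 m or angle between jar_centre's own z axis and vertical above 0.5 rad).
It also fails if it takes over 72 s, if anything falls off the work surface, if the arm or the gripper's body presses on something with over 40 N, if the wrist force passes 120 N, or if a joint passes its speed limit or range.

## Working session

There is one attempt and no reset: what is moved stays moved. The work goes in short steps, Python scripts to look and compute and a tool call to move; the robot and the scene stay as the last step left them, time stands still between calls to the robot, and variables do not carry over. Pictures are saved under pics/ and viewed, and the job is handed in when it is done.

Besides the shell and the picture viewer there is one more tool, called after ">>>" by a JSON object that holds its "method" and its "body". step_arm: Moves the arm, as the interface text tells. Shift numbers are shares of 0.03 m and turn numbers shares of 30 degrees, none past 1 either way. Its arguments: {"type":"object","properties":{"deltas":{"type":"array"},"force":{"type":"number"}},"required":["deltas"]}

```bash
mkdir -p pics; ls; cat > h.py <<'E'
from workcell import state, grab_frame, hand_in
import cv2, numpy as np, pickle
def snap(n,fn):
    f=grab_frame(n); cv2.imwrite('pics/'+fn+'.png',f['image']); pickle.dump(f,open('pics/'+fn+'.pkl','wb')); return f
def ray(f,u,v):
    R=np.array(f['rotation']); d=R@np.array([(u-f['cx'])/f['fx'],(v-f['cy'])/f['fy'],1]); return np.array(f['xyz']),d
def atz(f,u,v,z):
    o,d=ray(f,u,v); return o+d*(z-o[2])/d[2]
def proj(f,p):
    R=np.array(f['rotation']); c=R.T@(np.array(p)-np.array(f['xyz'])); return np.array([f['fx']*c[0]/c[2]+f['cx'],f['fy']*c[1]/c[2]+f['cy']])
def load(fn): return pickle.load(open('pics/'+fn+'.pkl','rb'))
E
python3 - <<'E'
from h import *
print(state())
for n in('scene','top','wrist'):
    f=snap(n,n+'0'); print(n,f['fx'],f['cx'],f['cy'],f['xyz'],np.array(f['rotation']).round(3).tolist())
E
```

```text
pics
{'clock': 0.0, 'qpos': array([-66.83497736,  23.95043474,  -0.591762  ,  92.48680469,
         0.27009118,  63.63780857,  -3.03727383]), 'qd': array([ 0.01492861, -0.05053847,  0.00784133,  0.07063031,  0.08385979,
        0.06731195, -0.01490075]), 'tau': array([ 3.22035830e-04, -8.64444709e+01,  6.79768492e-01, -4.34897375e+01,
        1.91167271e-02,  7.26800499e-03, -8.94612469e-06]), 'tool_pos': array([0.26932947, 0.56357402, 0.21812468]), 'tcp_rot': array([-1.79926526e+02,  5.52933784e-03,  1.54458763e+02]), 'contact_force': array([ 0.44620097,  0.57409274, -0.53262589]), 'moment': array([-0.03799374, -0.05191591, -0.00438904]), 'gripper_width': 0.08554265263527133}
scene 431.42141788555807 317.398071600285 192.11737151271512 [-0.04195944 -0.1094031   1.46178765] [-161.838, 0.038, -88.08]
top 367.9835943148664 324.3689618538831 198.48313284678855 [ 0.34123914 -0.10510749  1.08891481] [-174.515, -0.819, -90.548]
wrist 318.7263035983801 320.226610350362 201.6978966453973 [0.19777189 0.59784689 0.37378751] [161.878, 0.08, 64.455]
```

```bash
python3 - <<'E'
s=open('h.py').read()
s=s.replace("np.array(f['rotation'])","RR(f)").replace("def ray","from scipy.spatial.transform import Rotation as Ro\ndef RR(f): return Ro.from_euler('xyz',f['rotation'],degrees=True).as_matrix()\ndef ray",1)
open('h.py','w').write(s)
E
```

```text
(no output)
```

View pics/scene0.png

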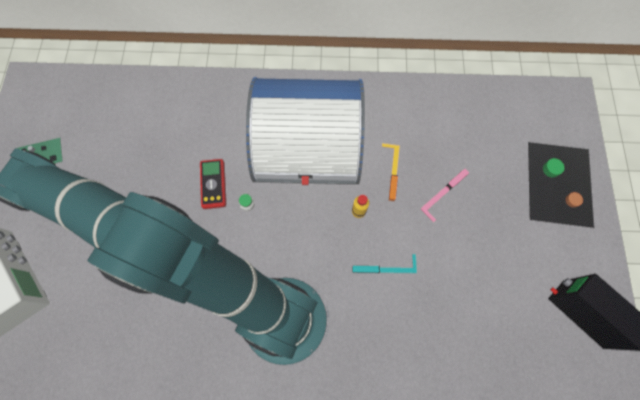

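View pics/top0.png

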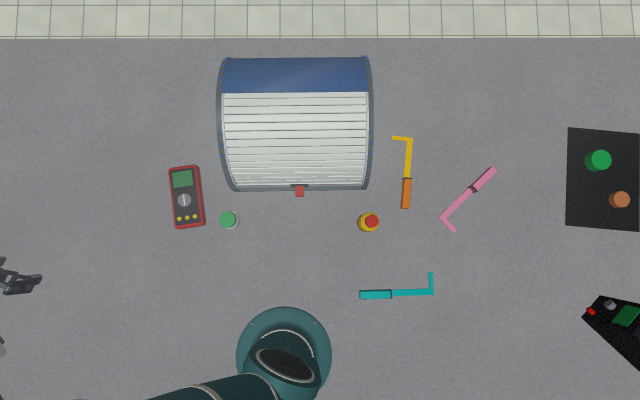

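View pics/wrist0.png

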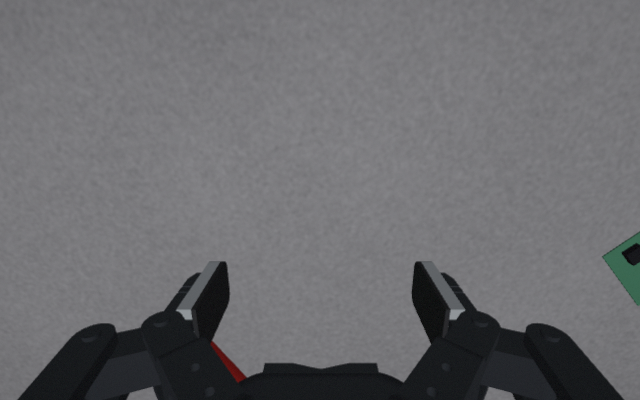

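```bash
python3 - <<'E'
from h import *
f=load('top0'); im=f['image']
cv2.imwrite('pics/ca.png',cv2.resize(im[40:240,155:435],None,fx=2.85,fy=2.85,interpolation=cv2.INTER_CUBIC))
cv2.imwrite('pics/cb.png',cv2.resize(im[125:235,340:440],None,fx=5,fy=5,interpolation=cv2.INTER_CUBIC))
print(np.array(RR(f)).round(3))
E
```

```text
[[-0.01  -0.995  0.095]
 [-1.     0.008 -0.015]
 [ 0.014 -0.096 -0.995]]
```

View pics/ca.png

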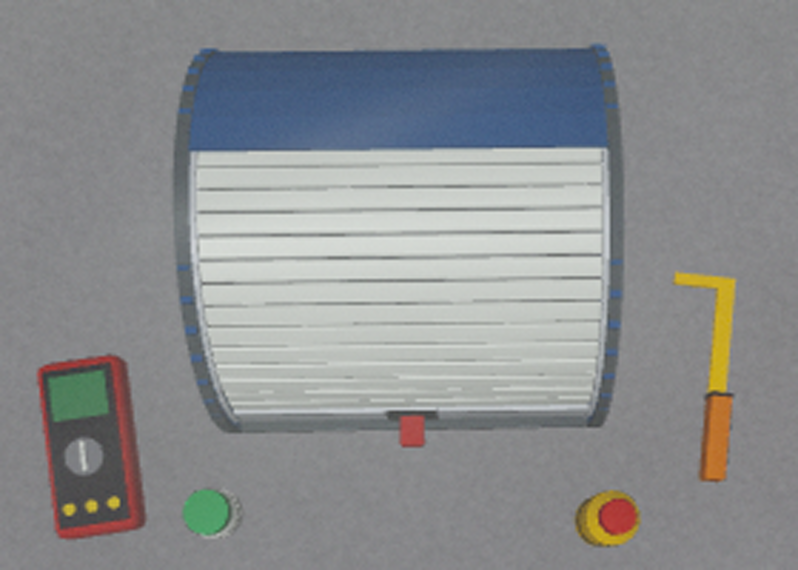

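View pics/cb.png

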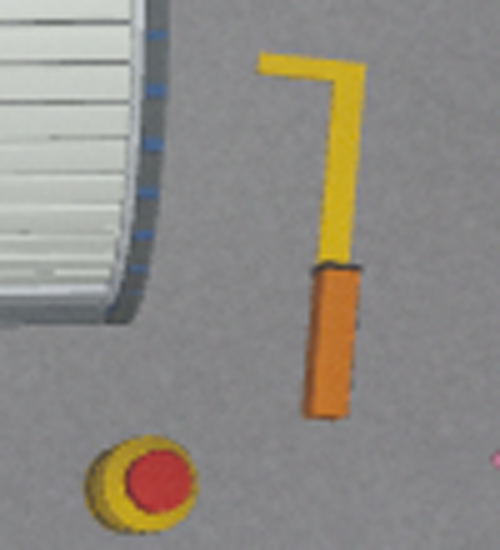

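```bash
python3 - <<'E'
from h import *
f=load('top0')
A=lambda u,v:(155+u/2.85,40+v/2.85)
B=lambda u,v:(340+u/5,125+v/5)
print('tabtop',atz(f,*A(412,431),0.055))
for p in [(190,152),(607,148)]: print('hood',atz(f,*A(*p),0.22))
for p in [(208,50),(603,47)]: print('back',atz(f,*A(*p),0.1))
for p in [(235,431),(603,427)]: print('front',atz(f,*A(*p),0.035))
for n,z,p in [('hookouter',.005,(365,65)),('innercorner',.005,(334,80)),('hooktip in',.005,(259,72)),('hooktip out',.005,(261,53)),('bladeL',.005,(319,262)),('bladeR',.005,(350,262)),('hTL',.03,(322,270)),('hTR',.03,(360,269)),('hBR',.03,(349,416)),('hBL',.03,(311,416))]:
  print(n,atz(f,*B(*p),z).round(4))
print('can',atz(f,*B(160,482),0.145)); print('jar',atz(f,*A(207,512),.06))
print('meter',[atz(f,*A(*p),.036).round(3).tolist() for p in [(38,367),(120,355),(143,525),(60,537)]])
E
```

```text
tabtop [ 0.46155867 -0.05092846  0.055     ]
hood [0.68321679 0.12874081 0.22      ]
hood [ 0.68535494 -0.22744342  0.22      ]
back [0.83360648 0.14522792 0.1       ]
back [ 0.83574009 -0.24253931  0.1       ]
front [0.46529434 0.12840008 0.035     ]
front [ 0.46643912 -0.24331858  0.035     ]
hookouter [ 0.6263 -0.3908  0.005 ]
innercorner [ 0.6172 -0.3717  0.005 ]
hooktip in [ 0.6224 -0.3265  0.005 ]
hooktip out [ 0.6341 -0.3281  0.005 ]
bladeL [ 0.5065 -0.3593  0.005 ]
bladeR [ 0.5063 -0.3779  0.005 ]
hTL [ 0.4979 -0.3551  0.03  ]
hTR [ 0.4984 -0.3773  0.03  ]
hBR [ 0.4125 -0.3681  0.03  ]
hBL [ 0.4127 -0.3461  0.03  ]
can [ 0.37167487 -0.24115472  0.145     ]
jar [0.38293567 0.14908485 0.06      ]
meter [[0.532, 0.327, 0.036], [0.544, 0.245, 0.036], [0.372, 0.218, 0.036], [0.36, 0.3, 0.036]]
```

```bash
cat >> h.py <<'E'
def cabM(x0,y0,yaw):
    R=Ro.from_euler('z',yaw,degrees=True).as_matrix(); t=np.array([x0,y0,0]); return lambda p:R@np.array(p)+t
def overlay(fn,out,cab,box,s):
    f=load(fn); u0,v0,u1,v1=box
    im=cv2.resize(f['image'][v0:v1,u0:u1],None,fx=s,fy=s,interpolation=cv2.INTER_CUBIC)
    T=lambda p:tuple(int(round(q)) for q in ((proj(f,cab(p))-[u0,v0]+.5)*s-.5))
    for y in(-.19,.19):
        pts=[T((-.188*np.cos(a),y,.035+.188*np.sin(a))) for a in np.linspace(0,np.pi,40)]
        pts=[T((-.188,y,0))]+pts+[T((.188,y,0))]
        cv2.polylines(im,[np.array(pts)],False,(0,255,255),1)
    cv2.line(im,T((.01,-.18,.22)),T((.01,.18,.22)),(0,255,0),1)
    for r in(.176,.210):
      a=np.radians(5)
      for dy in(-.012,.012): cv2.circle(im,T((-r*np.cos(a),dy,.035+r*np.sin(a))),2,(255,0,255),-1)
    cv2.imwrite('pics/'+out+'.png',im)
E
python3 - <<'E'
from h import *
c=cabM(.655,-.0495,.3)
overlay('top0','o1',c,(205,45,385,215),4.2)
overlay('scene0','o2',c,(235,65,375,200),5)
E
```

```text
(no output)
```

View pics/o1.png

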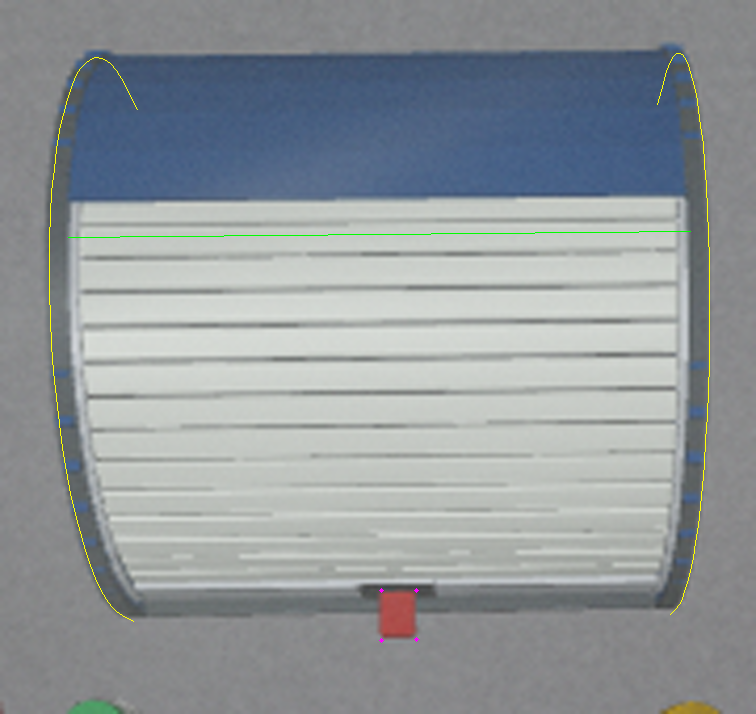

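View pics/o2.png

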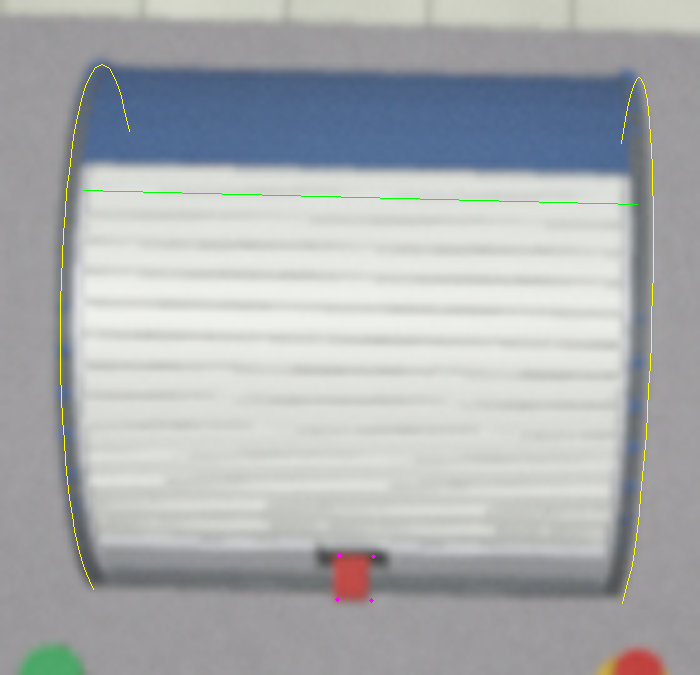

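>>> {"method": "step_arm", "body": {"deltas": [0,0,-0.5,0.25,-1,0,0,-0.5,0.25,-1,0,0,-0.5,0.25,-1,0,0,-0.5,0.25,-1,0,0,-0.5,0.25,-1,0,0,-0.5,0.25,-1,0,0,-0.5,0.25,-1,0,0,-0.5,0.25,-1,0,0,0,0.25,-1,0,0,0,0.25,-1,0,0,0,0,-1], "force": 40}}

```text
clock: 1.07
tool_pos: [0.2689, 0.5622, 0.341]
tcp_rot: [-179.9, 0.4, 82.3]
contact_force: [0.4, 0.6, -0.7]
gripper_width: 0.0853
```

>>> {"method": "step_arm", "body": {"deltas": [-0.95,0.44,0,0,-1,-0.95,0.44,0,0,-1,-0.95,0.44,0,0,-1,-0.95,0.44,0,0,-1,-0.95,0.44,0,0,-1,-0.95,0.44,0,0,-1,-0.95,0.44,0,0,-1,-0.95,0.44,0,0,-1,-0.95,0.44,0,0,-1,-0.95,0.44,0,0,-1,-0.95,0.44,0,0,-1,-0.95,0.44,0,0,-1,-0.95,0.44,0,0,-1,-0.95,0.44,0,0,-1,-0.95,0.44,0,0,-1,-0.95,0.44,0,0,-1,-0.95,0.44,0,0,-1,-0.95,0.44,0,0,-1,-0.95,0.44,0,0,-1,-0.95,0.44,0,0,-1]}}

```text
clock: 2.73
tool_pos: [0.4834, -0.053, 0.3403]
tcp_rot: [-179.7, 0.7, 88.5]
contact_force: [1.3, 1.1, -0.8]
gripper_width: 0.0851
```

>>> {"method": "step_arm", "body": {"deltas": [0,0,0,0.24,-1,0,0,0,0.24,-1,0,0,0,0.24,-1,0,0,0,0.24,-1,0,0,0,0.24,-1,0,0,0,0.24,-1,0,0,0,0.24,-1,0,0,0,0.24,-1,0,0,0,0.24,-1,0,0,0,0.24,-1,0,0,0,0.24,-1,0,0,0,0,-1]}}

```text
clock: 3.73
tool_pos: [0.4825, -0.0617, 0.3374]
tcp_rot: [179.2, 0.8, 10.2]
contact_force: [0.1, -0.0, 0.4]
gripper_width: 0.0854
```

>>> {"method": "step_arm", "body": {"deltas": [-0.4,-0.18,0,0.24,-0.3,-0.3,-0.18,0,0.1,-0.3,-0.15,0,0,0,-0.3,0,0,0.9,0,-0.3,0,0,0.9,0,-0.3,0,0,0.9,0,-0.3,0,0,0.9,0,-0.3,0,0,0.9,0,-0.3,0,0,0,0,-0.3]}}

```text
clock: 4.48
tool_pos: [0.454, -0.0564, 0.1983]
tcp_rot: [179.1, 0.5, 4.2]
contact_force: [-0.7, -0.0, -0.9]
gripper_width: 0.0555
```

```bash
python3 - <<'E'
from h import *
s=state();print(s['clock'],s['tool_pos'],s['tcp_rot'],s['qpos'].round(1),s['gripper_width'])
f=snap('wrist','w1')
c=cabM(.656,-.05,.3)
E
```

```text
4.4833 [ 0.45404763 -0.05638681  0.19828037] [179.12679486   0.46024548   4.17052768] [-42.8  11.2  51.  117.7  -9.4  55.8 -72.9] 0.0555385145348647
```

View pics/w1.png

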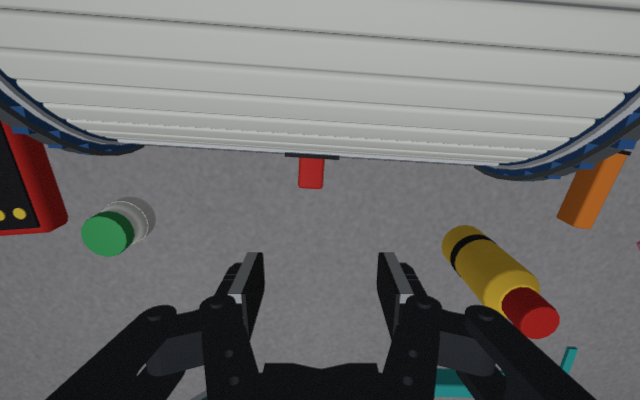

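```bash
python3 - <<'E'
from h import *
f=load('w1'); print(f['xyz'],f['rotation'])
for p in [(299,188),(323,188),(325,160),(300,160)]: print(atz(f,*p,.06))
E
```

```text
[ 0.53458185 -0.04837159  0.35316242] [161.50730338  -0.91329039 -85.82511746]
[ 0.44951214 -0.0389349   0.06      ]
[ 0.45107679 -0.06181267  0.06      ]
[ 0.47818265 -0.06162376  0.06      ]
[ 0.47656435 -0.03846194  0.06      ]
```

>>> {"method": "step_arm", "body": {"deltas": [0.1,-0.2,0,0.14,-0.3,0,0,0.9,0,-0.3,0,0,0.9,0,-0.3,0,0,0.9,0,-0.3,0,0,0,0,-0.3]}}

```text
clock: 4.95
tool_pos: [0.4632, -0.0513, 0.1255]
tcp_rot: [179.2, -0.3, 0.9]
contact_force: [-1.7, -0.6, -1.0]
gripper_width: 0.0555
```

>>> {"method": "step_arm", "body": {"deltas": [-0.25,0,0,0.03,-0.3,-0.05,0,0.4,0,-0.3,0,0,0.5,0,-0.3,0,0,0.5,0,-0.3,0,0,0.3,0,-0.3,0,0,0,0,-0.3]}}

```text
clock: 5.45
tool_pos: [0.4591, -0.051, 0.0815]
tcp_rot: [179.5, -0.9, 0.5]
contact_force: [-0.5, -0.3, -0.2]
gripper_width: 0.0553
```

>>> {"method": "step_arm", "body": {"deltas": [-0.1,0,0.4,0,-0.3,-0.05,0,0.25,0,-0.3,0,0,0,0,-0.3]}}

```text
clock: 5.7
tool_pos: [0.4566, -0.0509, 0.0641]
tcp_rot: [179.6, -1.1, 0.6]
contact_force: [-0.4, -0.2, 0.2]
gripper_width: 0.0555
```

```bash
python3 - <<'E'
from h import *
s=state();print(s['tool_pos'],s['tcp_rot'],s['qpos'].round(1))
f=snap('wrist','w2')
E
```

```text
[ 0.45659119 -0.0509079   0.06408763] [179.56231948  -1.14130066   0.63755167] [-32.5  25.   41.3 124.4 -26.5  38.  -62.2]
```

View pics/w2.png

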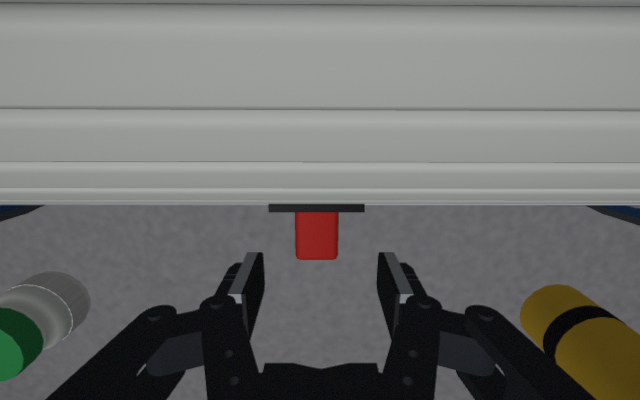

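```bash
python3 - <<'E'
from h import *
f=load('w2'); print(f['xyz'],f['rotation'])
for p in [(298,259),(336,259),(363,206),(270,206)]: print(atz(f,*p,.058))
for p in [(.457,-.051,.052),(.447,-.051,.058),(.457,-.023,.052),(.446,-.023,.05),(.468,-.023,.05),(.457,-.023,.042)]: print(p,proj(f,p))
E
```

```text
[ 0.53316004 -0.04910829  0.22120265] [163.1123436   -0.47387707 -89.37628539]
[ 0.44965113 -0.03879309  0.058     ]
[ 0.4497943  -0.06029892  0.058     ]
[ 0.48140378 -0.07403457  0.058     ]
[ 0.48099144 -0.02407154  0.058     ]
(0.457, -0.051, 0.052) [319.64315295 242.80782998]
(0.447, -0.051, 0.058) [319.52983527 263.34786585]
(0.457, -0.023, 0.052) [271.07296828 242.48796132]
(0.446, -0.023, 0.05) [272.17255592 258.16913314]
(0.468, -0.023, 0.05) [270.90822894 223.3721342 ]
(0.457, -0.023, 0.042) [273.36977053 235.67896113]
```

```bash
python3 - <<'E'
from h import *
f=load('w2')
for z in (.045,.055,.065,.075,.085):
  print(z,*[atz(f,*p,z).round(4) for p in [(263,253),(378,253),(247,295),(232,290)]])
E
```

```text
0.045 [ 0.4469 -0.0168  0.045 ] [ 0.4474 -0.0867  0.045 ] [ 0.4176 -0.0055  0.045 ] [0.4212 0.0037 0.045 ]
0.055 [ 0.4518 -0.0186  0.055 ] [ 0.4522 -0.0845  0.055 ] [ 0.4242 -0.008   0.055 ] [0.4275 0.0007 0.055 ]
0.065 [ 0.4567 -0.0205  0.065 ] [ 0.4571 -0.0824  0.065 ] [ 0.4307 -0.0104  0.065 ] [ 0.4339 -0.0023  0.065 ]
0.075 [ 0.4616 -0.0223  0.075 ] [ 0.462  -0.0803  0.075 ] [ 0.4373 -0.0129  0.075 ] [ 0.4402 -0.0053  0.075 ]
0.085 [ 0.4665 -0.0241  0.085 ] [ 0.4668 -0.0781  0.085 ] [ 0.4438 -0.0154  0.085 ] [ 0.4466 -0.0083  0.085 ]
```

>>> {"method": "step_arm", "body": {"deltas": [0,0,0,0,1,0,0,0,0,1,0,0,0,0,1,0,0,0,0,1,0,0,0,0,1], "force": 40}}

```text
clock: 6.17
tool_pos: [0.4585, -0.0509, 0.0671]
tcp_rot: [179.6, -1.3, 0.7]
contact_force: [-0.5, 0.4, -0.5]
gripper_width: 0.0006
```

```bash
python3 - <<'E'
from h import *
s=state();print(s['tool_pos'],s['tcp_rot'],s['qpos'].round(1))
f=snap('wrist','w3')
E
```

```text
[ 0.45853335 -0.05087815  0.0671324 ] [179.59993718  -1.34142861   0.65446998] [-32.6  24.8  41.6 124.2 -26.3  38.3 -62.4]
```

View pics/w3.png

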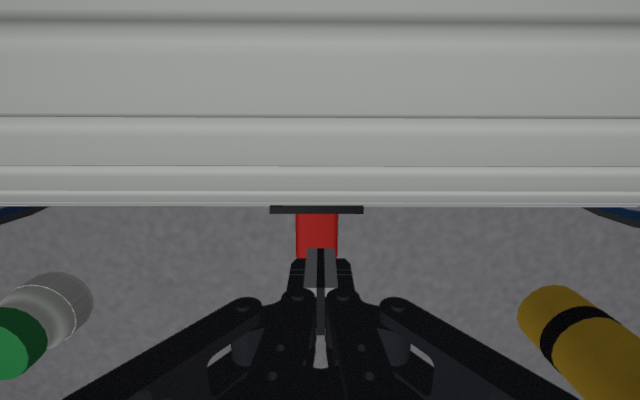

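>>> {"method": "step_arm", "body": {"deltas": [-0.07,0,0,0,-0.2,0,0,0,0,-0.2,0,0,0,0,-0.2]}}

```text
clock: 6.47
tool_pos: [0.4562, -0.0509, 0.0672]
tcp_rot: [179.6, -1.3, 0.7]
contact_force: [-0.3, -0.1, 0.7]
gripper_width: 0.0357
```

```bash
python3 - <<'E'
from h import *
s=state();print(s['tool_pos'],s['tcp_rot'],s['gripper_width'])
f=snap('wrist','w4')
f=snap('top','t4')
print(proj(f,s['tool_pos']))
im=np.hstack([cv2.resize(f['image'][120:280,220:380],None,fx=2.5,fy=2.5,interpolation=cv2.INTER_CUBIC),load('w4')['image'][:,120:520]])
cv2.imwrite('pics/c4.png',im)
E
```

```text
[ 0.45619409 -0.05085336  0.06716659] [179.60237574  -1.34141186   0.66097116] 0.03573254006948643
[299.31027404 192.63559014]
```

View pics/c4.png

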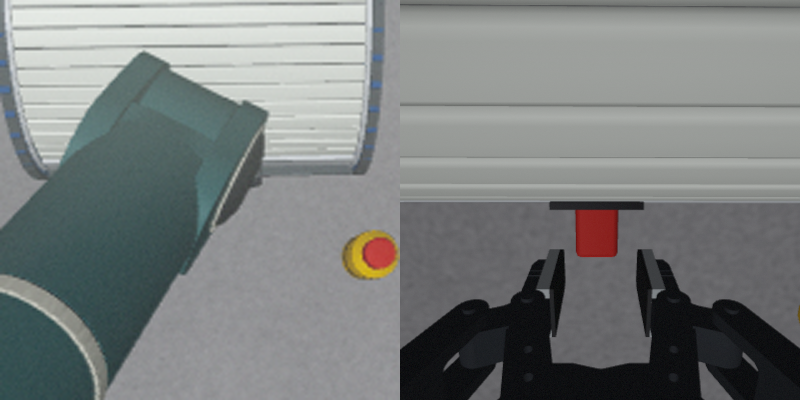

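>>> {"method": "step_arm", "body": {"deltas": [0,0,0.4,0,-0.2,0,0,0.35,0,-0.2,0,0,0,0,-0.2]}}

```text
clock: 6.82
tool_pos: [0.4572, -0.0508, 0.044]
tcp_rot: [179.6, -1.4, 0.7]
contact_force: [-0.6, -0.2, -1.2]
gripper_width: 0.0512
```

```bash
python3 - <<'E'
from h import *
s=state();print(s['tool_pos'],s['tcp_rot'],s['contact_force'])
f=snap('wrist','w5')
E
```

```text
[ 0.45724464 -0.05076471  0.04398376] [179.61930839  -1.40251428   0.68658608] [-0.59700464 -0.23173364 -1.21639983]
```

View pics/w5.png

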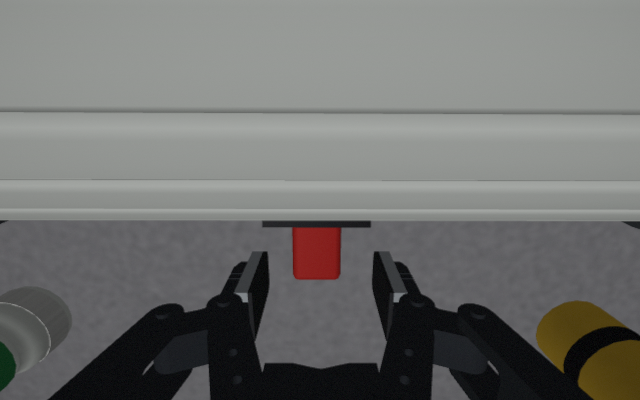

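>>> {"method": "step_arm", "body": {"deltas": [-0.05,0,0.35,0,-0.2,0,0,0.15,0,-0.2,0,0,0,0,-0.2]}}

```text
clock: 7.12
tool_pos: [0.4564, -0.0513, 0.0289]
tcp_rot: [179.6, -1.4, 0.7]
contact_force: [-0.2, 0.1, -0.7]
gripper_width: 0.051
```

```bash
python3 - <<'E'
from h import *
s=state();print(s['tool_pos'],s['tcp_rot'],s['contact_force'],s['gripper_width'])
f=snap('wrist','w6')
E
```

```text
[ 0.45639626 -0.05127162  0.02887463] [179.60859504  -1.42527235   0.65265274] [-0.23995357  0.14028304 -0.67953811] 0.05100175549389024
```

View pics/w6.png

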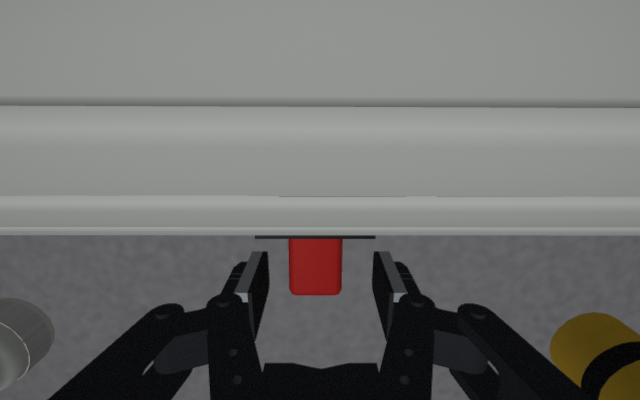

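>>> {"method": "step_arm", "body": {"deltas": [0,0,0.3,0,-0.2,0,0,0,0,1,0,0,0,0,1,0,0,0,0,1,0,0,0,0,1,0,0,0,0,1]}}

```text
clock: 7.67
tool_pos: [0.457, -0.0488, 0.02]
tcp_rot: [179.8, -1.4, 0.7]
contact_force: [0.7, -3.0, -6.7]
gripper_width: 0.0231
```

```bash
python3 - <<'E'
from h import *
s=state();print(s['tool_pos'],s['tcp_rot'],s['contact_force'],s['gripper_width'])
f=snap('wrist','w7')
E
```

```text
[ 0.45696395 -0.04879354  0.02000254] [179.83615462  -1.40539254   0.74170387] [ 0.67361672 -3.03155594 -6.72380072] 0.023067795682829444
```

View pics/w7.png

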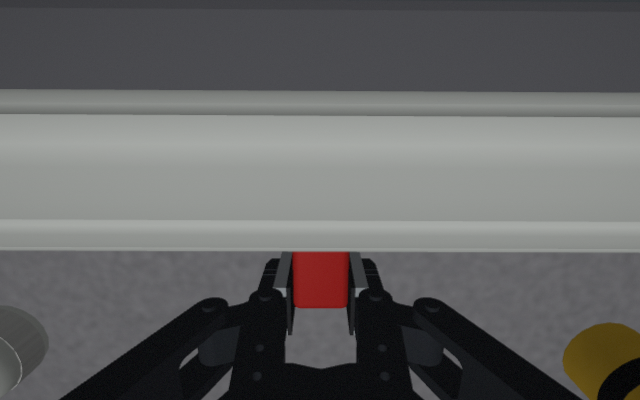

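>>> {"method": "step_arm", "body": {"deltas": [0.06,0,-0.5,0,1,0.1,0,-0.49,0,1,0.14,0,-0.48,0,1,0.17,0,-0.47,0,1,0.2,0,-0.46,0,1,0,0,0,0,1]}}

```text
clock: 8.22
tool_pos: [0.4763, -0.0487, 0.0946]
tcp_rot: [179.7, -1.4, 0.7]
contact_force: [1.8, -1.7, -6.0]
gripper_width: 0.0233
```

>>> {"method": "step_arm", "body": {"deltas": [0.29,0,-0.43,0,1,0.31,0,-0.41,0,1,0.32,0,-0.39,0,1,0.35,0,-0.37,0,1,0.37,0,-0.34,0,1,0.39,0,-0.31,0,1,0,0,0,0,1]}}

```text
clock: 8.8
tool_pos: [0.5288, -0.0483, 0.1593]
tcp_rot: [179.7, -0.4, 0.6]
contact_force: [-2.5, 0.7, 1.2]
gripper_width: 0.0233
```

>>> {"method": "step_arm", "body": {"deltas": [0.47,0,-0.29,0,1,0.47,0,-0.26,0,1,0.46,0,-0.23,0,1,0.46,0,-0.19,0,1,0.47,0,-0.16,0,1,0.48,0,-0.12,0,1,0,0,0,0,1]}}

```text
clock: 9.38
tool_pos: [0.6068, -0.0475, 0.1946]
tcp_rot: [-179.8, 0.7, 0.6]
contact_force: [-2.5, 4.4, 12.3]
gripper_width: 0.0226
```

>>> {"method": "step_arm", "body": {"deltas": [0.49,0,-0.1,0,1,0.49,0,-0.06,0,1,0.3,0,-0.02,0,1,0,0,0,0,1]}}

```text
clock: 9.72
tool_pos: [0.647, -0.047, 0.2001]
tcp_rot: [-179.6, 0.7, 0.6]
contact_force: [0.6, 2.5, 11.9]
gripper_width: 0.0232
```

```bash
python3 - <<'E'
from h import *
s=state();print(s['tool_pos'],s['tcp_rot'],s['contact_force'],s['gripper_width'],s['qpos'].round(1))
f=snap('wrist','w8');f=snap('scene','s8')
cv2.imwrite('pics/c8.png',np.hstack([cv2.resize(f['image'][50:210,220:400],None,fx=2.2,fy=2.2),cv2.resize(load('w8')['image'],(563,352))])[:,:800])
E
```

```text
[ 0.64703417 -0.0470242   0.20011045] [-179.59369221    0.69487438    0.63243645] [ 0.58074767  2.50221817 11.92937004] 0.023192372694484986 [-28.   33.7  43.3  90.3 -24.8  66.7 -68.5]
```

View pics/c8.png

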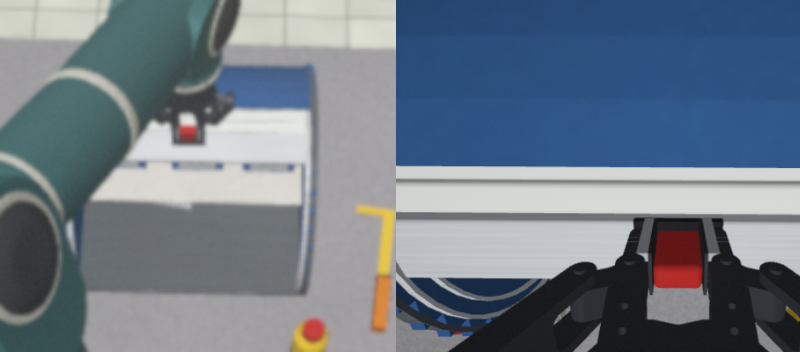

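>>> {"method": "step_arm", "body": {"deltas": [0,0,0,0,-0.3,0,0,0,0,-0.3,0,0,0,0,-0.3,0,0,-0.6,0,-0.3,0,0,-0.9,0,-0.3,0,0,-0.9,0,-0.3,-0.6,0.6,-0.3,0,-0.3,-0.9,0.9,0,0,-0.3,-0.9,0.9,0,0,-0.3,-0.9,0.9,0,0,-0.3,-0.9,0.9,0,0,-0.3,-0.9,0.9,0,0,-0.3,-0.3,0.9,0,0,-0.3,0,0.9,0,0,-0.3,0,0.9,0,0,-0.3,0,0.9,0,0,-0.3,0,0.9,0,0,-0.3,0,0,0,0,-0.3]}}

```text
clock: 11.32
tool_pos: [0.4781, -0.3466, 0.2753]
tcp_rot: [-179.2, 0.9, 1.0]
contact_force: [0.3, -1.1, 0.4]
gripper_width: 0.0557
```

```bash
python3 - <<'E'
from h import *
s=state();print(s['tool_pos'],s['tcp_rot'],s['contact_force'],s['gripper_width'],s['qpos'].round(1))
f=snap('wrist','w9');f=snap('scene','s9');g=snap('top','t9')
cv2.imwrite('pics/c9.png',cv2.resize(f['image'][50:230,220:440],None,fx=3.6,fy=3.3,interpolation=cv2.INTER_CUBIC))
cv2.imwrite('pics/c9b.png',cv2.resize(g['image'][40:240,200:440],None,fx=3.3,fy=3,interpolation=cv2.INTER_CUBIC))
E
```

```text
[ 0.47806209 -0.34662967  0.27531669] [-179.20026729    0.91973051    1.02363428] [ 0.34733488 -1.06210913  0.35545387] 0.05566443518840023 [ -4.7  24.9  51.1  94.  -20.1  72.1 -38.5]
```

View pics/c9.png

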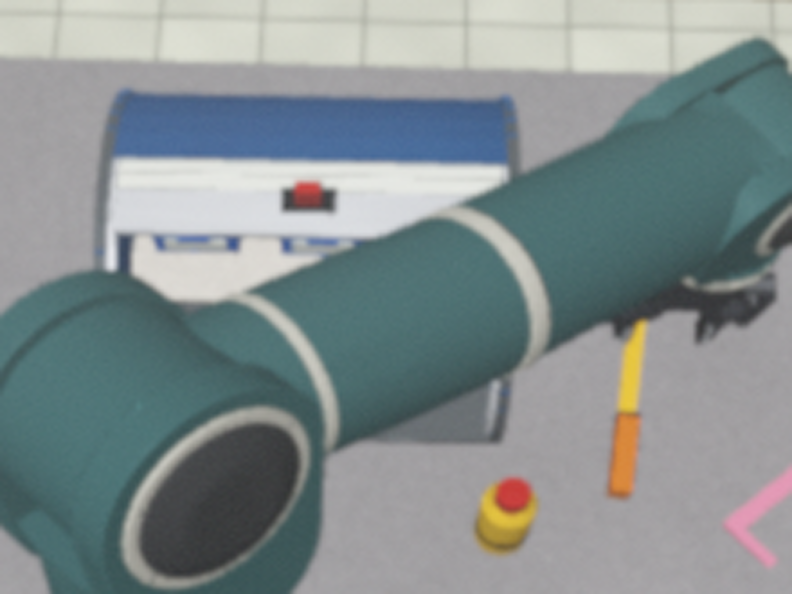

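View pics/c9b.png

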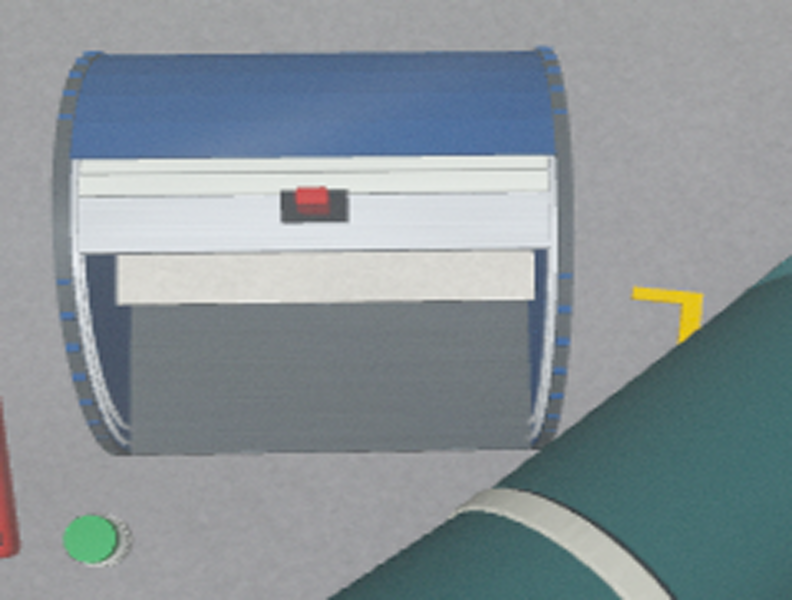

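View pics/w9.png

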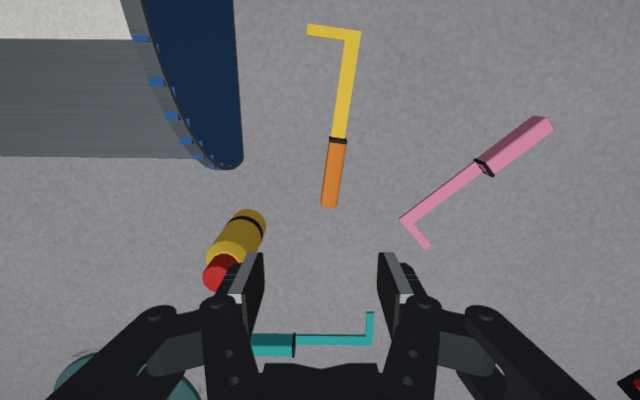

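>>> {"method": "step_arm", "body": {"deltas": [-0.15,-0.98,0,0,-0.3,-0.15,-0.98,0,0,-0.3,-0.15,-0.98,0,0,-0.3,-0.15,-0.98,0,0,-0.3,-0.15,-0.98,0,0,-0.3,-0.15,-0.98,0,0,-0.3,-0.15,-0.98,0,0,-0.3,-0.15,-0.98,0,0,-0.3,-0.15,-0.98,0,0,-0.3,-0.15,-0.98,0,0,-0.3,-0.15,-0.98,0,0,-0.3,-0.15,-0.98,0,0,-0.3,-0.15,-0.6,0,-0.24,-0.3,0,0,0.2,-0.24,-0.3,0,0,0.4,-0.24,-0.3,0,0,0.4,-0.24,-0.3,0,0,0.4,-0.24,-0.3,0,0,0.4,-0.24,-0.3,0,0,0.4,-0.24,-0.3,0,0,0.4,-0.24,-0.3]}}

```text
clock: 13.13
tool_pos: [0.3963, 0.0713, 0.2015]
tcp_rot: [-178.5, -1.3, 59.9]
contact_force: [-0.1, 0.6, -0.1]
gripper_width: 0.0557
```

>>> {"method": "step_arm", "body": {"deltas": [0,0,0.4,-0.24,-0.3,0,0,0.4,-0.24,-0.3,0,0,0.4,-0.24,-0.3,0,0,0.4,-0.24,-0.3,0,0,0.4,-0.12,-0.3,0,0,0,0,-0.3]}}

```text
clock: 13.63
tool_pos: [0.3903, 0.08, 0.1372]
tcp_rot: [-179.3, -2.0, 93.0]
contact_force: [-1.0, 0.4, -1.3]
gripper_width: 0.0554
```

```bash
python3 - <<'E'
from h import *
s=state();print(s['tool_pos'],s['tcp_rot'],s['contact_force'],s['gripper_width'],s['qpos'].round(1))
f=snap('wrist','w10');print(f['xyz'])
E
```

```text
[0.39034766 0.07995992 0.13720151] [-179.34157308   -2.02177289   93.04495459] [-1.01952295  0.41069816 -1.33651399] 0.0553754008204877 [-49.2   8.4  37.8 128.1 -10.1  46.   -1.6]
[0.38833911 0.15373246 0.29546122]
```

View pics/w10.png

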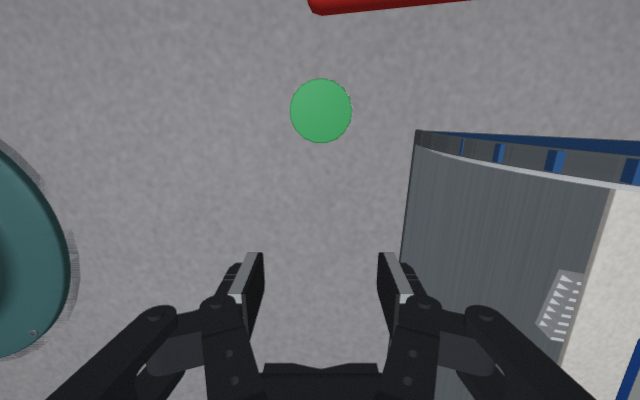

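```bash
python3 - <<'E'
from h import *
f=load('w10')
cv2.imwrite('pics/c10.png',cv2.resize(f['image'][235:385,500:640],None,fx=4.5,fy=4,interpolation=cv2.INTER_CUBIC))
E
```

```text
(no output)
```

View pics/c10.png

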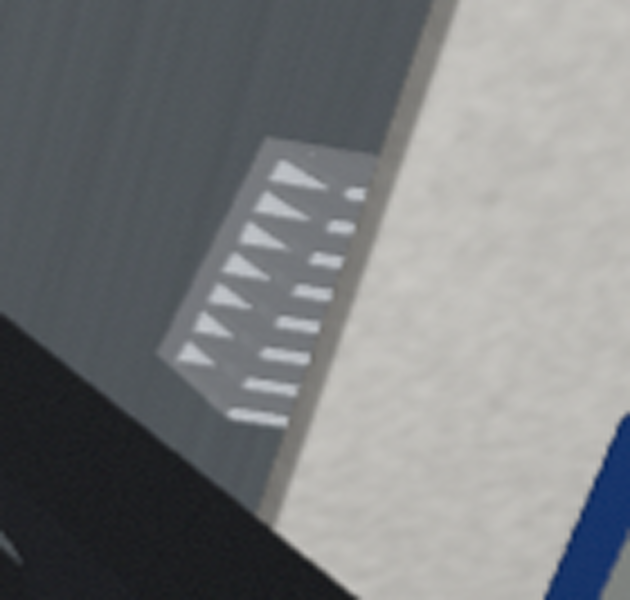

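```bash
python3 - <<'E'
from h import *
f=load('w10')
P=lambda u,v:(500+u/4.5,235+v/4)
a=atz(f,*P(266,137),.008);b=atz(f,*P(158,352),.008);print(a,b,np.linalg.norm(a-b))
for p in [(345,192),(228,417)]: print('fin top front',atz(f,*P(*p),.032))
for p in [(430,0),(265,520)]: print('shelf low',atz(f,*P(*p),.058))
for p in [(458,0),(280,520)]: print('shelf up',atz(f,*P(*p),.064))
d=a-b; yaw=np.degrees(np.arctan2(-d[0],d[1])); n=np.array([d[1],-d[0],0])/np.linalg.norm(d)
print('hs yaw',yaw,'center',(a+b)/2+n*.018, 'back corners',a+n*.036,b+n*.036)
E
```

```text
[0.62970175 0.0146184  0.008     ] [ 0.62099827 -0.04829325  0.008     ] 0.06351083660464184
fin top front [0.62915088 0.01335443 0.032     ]
fin top front [ 0.62096717 -0.04875793  0.032     ]
shelf low [0.60848368 0.07014908 0.058     ]
shelf low [ 0.61226877 -0.0555106   0.058     ]
shelf up [0.60766539 0.07253559 0.064     ]
shelf up [ 0.609503   -0.05003935  0.064     ]
hs yaw -7.8765516525090495 center [ 0.64318019 -0.01930413  0.008     ] back corners [0.66536211 0.00968499 0.008     ] [ 0.65665864 -0.05322666  0.008     ]
```

>>> {"method": "step_arm", "body": {"deltas": [0,0,-0.25,0.24,-0.3,0,0,-0.25,0.24,-0.3,0,0,-0.25,0.24,-0.3,0,0,-0.25,0.24,-0.3,0,0,-0.25,0.24,-0.3,0,0,-0.25,0.24,-0.3,0,0,-0.25,0.24,-0.3,0,0,-0.25,0.24,-0.3,0,0,-0.25,0.24,-0.3,0,0,-0.25,0.24,-0.3,0,0,-0.25,0.24,-0.3,0,0,-0.25,0.24,-0.3,0,0,-0.25,0.24,-0.3,0,0,0,0.1,-0.3,0,0,0,0,-0.3]}}

```text
clock: 14.93
tool_pos: [0.3899, 0.082, 0.2525]
tcp_rot: [-177.4, 0.4, -4.6]
contact_force: [-0.9, -0.0, -0.6]
gripper_width: 0.0556
```

>>> {"method": "step_arm", "body": {"deltas": [0.23,0.97,0,0,-0.3,0.23,0.97,0,0,-0.3,0.23,0.97,0,0,-0.3,0.23,0.97,0,0,-0.3,0.23,0.97,0,0,-0.3,0.23,0.97,0,0,-0.3,0.23,0.97,0,0,-0.3,0.23,0.97,0,0,-0.3,0.23,0.97,0,0,-0.3,0.23,0.97,0,0,-0.3,0.23,0.97,0,0,-0.3,0.23,0.97,0,0,-0.3,0.23,0.97,0,0,-0.3,0.2,0.8,0,0,-0.3,0,0,0,0,-0.3]}}

```text
clock: 16.18
tool_pos: [0.4588, -0.3379, 0.2378]
tcp_rot: [-176.9, -0.1, -3.3]
contact_force: [-0.6, -0.0, -0.7]
gripper_width: 0.0552
```

>>> {"method": "step_arm", "body": {"deltas": [0,0.5,0,0.05,-0.3,-0.1,0.2,0.7,0.05,-0.3,0,0,0.9,0,-0.3,0,0,0.9,0,-0.3,0,0,0.9,0,-0.3,0,0,0,0,-0.3]}}

```text
clock: 16.68
tool_pos: [0.4561, -0.3536, 0.1349]
tcp_rot: [-177.0, -0.1, -6.4]
contact_force: [-1.1, 1.1, -0.4]
gripper_width: 0.0554
```

```bash
python3 - <<'E'
from h import *
s=state();print(s['tool_pos'],s['tcp_rot'],s['contact_force'],s['gripper_width'],s['qpos'].round(1))
f=snap('wrist','w11');print(f['xyz'])
E
```

```text
[ 0.45606157 -0.35362006  0.13488052] [-1.77019291e+02 -6.06506627e-02 -6.37238631e+00] [-1.09395446  1.05673244 -0.3825758 ] 0.05538537120368746 [ -1.3  34.5  51.2 103.9 -33.7  59.6 -32.4]
[ 0.53422235 -0.37066499  0.29032901]
```

View pics/w11.png

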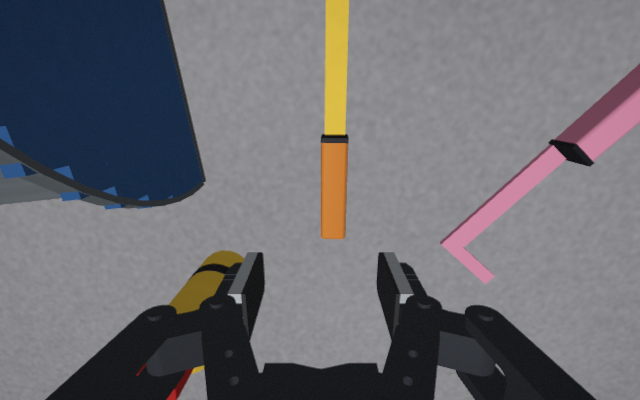

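```bash
python3 - <<'E'
from h import *
f=load('w11')
c=[atz(f,*p,.03) for p in [(322,142),(347.5,142),(345,238),(321,238)]]
for x in c: print(x.round(4))
print(np.mean(c,0)); d=(c[0]+c[1]-c[2]-c[3])/2; print(np.linalg.norm(d),np.degrees(np.arctan2(d[1],d[0])))
E
```

```text
[ 0.5021 -0.355   0.03  ]
[ 0.5    -0.3755  0.03  ]
[ 0.4159 -0.3662  0.03  ]
[ 0.4178 -0.3449  0.03  ]
[ 0.45896607 -0.36040701  0.03      ]
0.08474731661776001 -6.618070587009686
```

>>> {"method": "step_arm", "body": {"deltas": [0,0.45,0.5,0,-0.3,0,0,0.8,0,-0.3,0,0,0.8,0,-0.3,0,0,0.5,0,-0.3,0,0,0,0,-0.3]}}

```text
clock: 17.15
tool_pos: [0.4612, -0.3658, 0.0667]
tcp_rot: [-177.3, -0.7, -6.1]
contact_force: [-0.1, 0.8, 0.4]
gripper_width: 0.0555
```

```bash
python3 - <<'E'
from h import *
s=state();print(s['tool_pos'],s['tcp_rot'],s['contact_force'],s['gripper_width'],s['qpos'].round(1))
f=snap('wrist','w12');print(f['xyz'])
E
```

```text
[ 0.46122954 -0.36577153  0.06665239] [-177.31134503   -0.72269103   -6.1109986 ] [-0.12738126  0.84848697  0.38484814] 0.055491876580170366 [  3.2  40.1  46.4 104.9 -39.1  53.3 -27.7]
[ 0.53775181 -0.38150834  0.22303151]
```

View pics/w12.png

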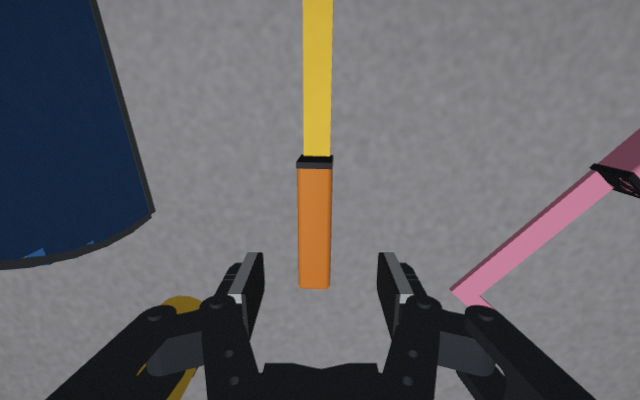

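>>> {"method": "step_arm", "body": {"deltas": [0,0,0.7,0,-0.3,0,0,0.7,0,-0.3,0,0,0.4,0,-0.3,0,0,0,0,-0.3]}}

```text
clock: 17.53
tool_pos: [0.4669, -0.3662, 0.0205]
tcp_rot: [-177.6, -1.3, -6.0]
contact_force: [-0.6, -0.6, 0.7]
gripper_width: 0.0558
```

```bash
python3 - <<'E'
from h import *
s=state();print(s['tool_pos'],s['tcp_rot'],s['contact_force'],s['gripper_width'],s['qpos'].round(1))
f=snap('wrist','w13');print(f['xyz'])
E
```

```text
[ 0.46694316 -0.36620156  0.02051662] [-177.57267989   -1.27502108   -5.98735208] [-0.62113214 -0.59150448  0.68017711] 0.05576101143133888 [  5.3  43.6  43.  105.5 -42.9  48.8 -25.1]
[ 0.54205224 -0.38091282  0.17765663]
```

View pics/w13.png

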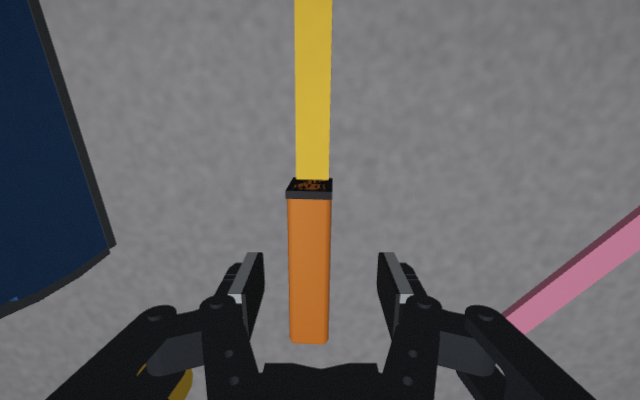

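>>> {"method": "step_arm", "body": {"deltas": [-0.25,-0.13,0.4,0,-0.3,-0.1,0,0.4,0,-0.3,-0.05,0,0.2,0,-0.3,0,0,0,0,-0.3]}}

```text
clock: 17.92
tool_pos: [0.4588, -0.3624, -0.0044]
tcp_rot: [-177.8, -1.6, -5.9]
contact_force: [0.5, -0.7, 0.7]
gripper_width: 0.0554
```

```bash
python3 - <<'E'
from h import *
s=state();print(s['tool_pos'],s['tcp_rot'],s['contact_force'],s['gripper_width'],s['qpos'].round(1))
f=snap('wrist','w14');print(f['xyz'])
E
```

```text
[ 0.4588117  -0.36242297 -0.00443748] [-177.76866719   -1.64753436   -5.94785189] [ 0.49860807 -0.7489676   0.65467848] 0.055404608858756046 [  6.4  44.7  41.1 107.3 -45.   45.5 -22.8]
[ 0.53297391 -0.3764619   0.15322623]
```

View pics/w14.png

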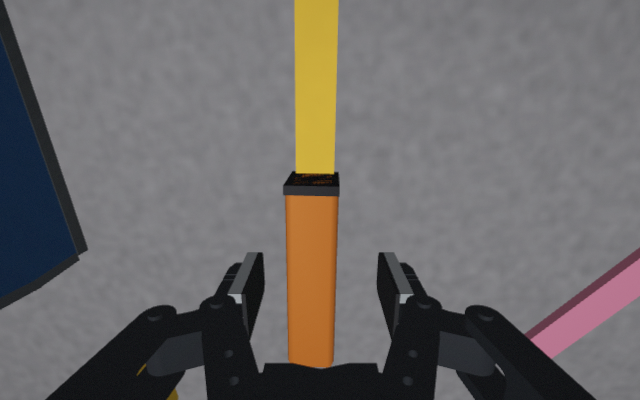

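>>> {"method": "step_arm", "body": {"deltas": [0,-0.1,0.3,0,-0.3,0,0,0,0,1,0,0,0,0,1,0,0,0,0,1,0,0,0,0,1,0,0,0,0,1,0,0,0,0,1], "force": 80}}

```text
clock: 18.55
tool_pos: [0.4615, -0.3614, -0.0109]
tcp_rot: [-177.9, -1.9, -6.0]
contact_force: [0.3, -0.0, -0.9]
gripper_width: 0.0207
```

```bash
python3 - <<'E'
from h import *
s=state();print(s['tool_pos'],s['tcp_rot'],s['contact_force'],s['gripper_width'],s['qpos'].round(1))
f=snap('wrist','w15');print(f['xyz'])
E
```

```text
[ 0.46153887 -0.36138046 -0.01091212] [-177.94848319   -1.85869844   -5.95838736] [ 0.28631236 -0.0313128  -0.8937484 ] 0.02073359961205583 [  6.5  45.2  40.5 107.3 -45.7  44.6 -22.5]
[ 0.53519674 -0.37487221  0.14704694]
```

View pics/w15.png

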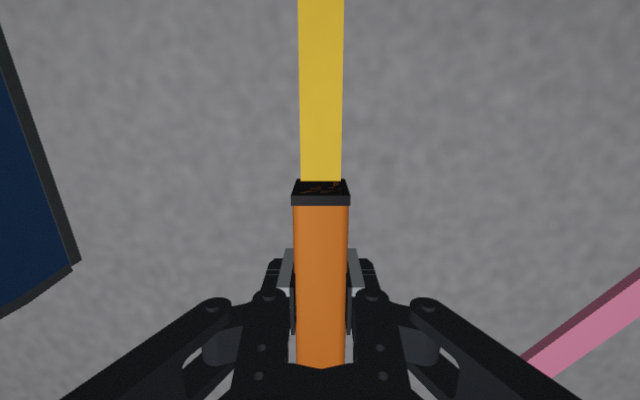

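>>> {"method": "step_arm", "body": {"deltas": [0,0,-0.3,0,1,0,0,-0.6,0,1,0,0,-0.8,0,1,0,0,-0.8,0,1,0,0,-0.8,0,1,0,0,-0.8,0,1,0,0,-0.8,0,1,0,0,-0.8,0,1,0,0,-0.8,0,1,0,0,-0.8,0,1,0,0,-0.6,0,1,0,0,-0.3,0,1,0,0,0,0,1]}}

```text
clock: 19.68
tool_pos: [0.4483, -0.3694, 0.2516]
tcp_rot: [-177.8, -1.6, -6.2]
contact_force: [0.3, -0.8, -1.9]
gripper_width: 0.0207
```

```bash
python3 - <<'E'
from h import *
s=state();print(s['tool_pos'],s['tcp_rot'],s['contact_force'],s['gripper_width'],s['qpos'].round(1))
f=snap('wrist','w16')
E
```

```text
[ 0.44828619 -0.36942383  0.25164481] [-177.80514706   -1.64450154   -6.24316899] [ 0.28421751 -0.79069942 -1.85315265] 0.020700458688326498 [ -4.7  26.5  57.5  98.3 -26.7  69.3 -36.1]
```

View pics/w16.png

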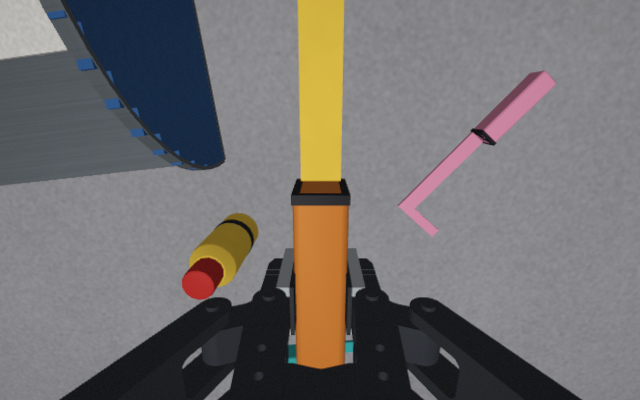

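>>> {"method": "step_arm", "body": {"deltas": [-0.16,-0.4,0,0,1,-0.16,-0.7,0,0,1,-0.16,-0.7,0,0,1,-0.16,-0.7,0,0,1,-0.16,-0.7,0,0,1,-0.16,-0.7,0,0,1,-0.16,-0.7,0,0,1,-0.16,-0.7,0,0,1,-0.16,-0.7,0,0,1,-0.16,-0.7,0,0,1,-0.16,-0.7,0,0,1,-0.16,-0.7,0,0,1,-0.16,-0.4,0,0,1,0,0,0,0,1]}}

```text
clock: 20.9
tool_pos: [0.4032, -0.0923, 0.2425]
tcp_rot: [-177.9, -0.2, -6.1]
contact_force: [0.2, 0.7, -0.8]
gripper_width: 0.0209
```

>>> {"method": "step_arm", "body": {"deltas": [0.2,0.4,0.3,0,1,0,0,0.7,0,1,0,0,0.8,0,1,0,0,0.8,0,1,0,0,0.8,0,1,0,0,0.8,0,1,0,0,0.8,0,1,0,0,0.8,0,1,0,0,0.4,0,1,0,0,0,0,1]}}

```text
clock: 21.73
tool_pos: [0.4036, -0.1001, 0.0399]
tcp_rot: [-178.1, 0.3, -6.1]
contact_force: [-1.0, -0.5, -1.3]
gripper_width: 0.0207
```

```bash
python3 - <<'E'
from h import *
s=state();print(s['tool_pos'],s['tcp_rot'],s['contact_force'],s['gripper_width'],s['qpos'].round(1))
f=snap('wrist','w17'); g=snap('top','t17')
cv2.imwrite('pics/c17.png',np.hstack([cv2.resize(f['image'],(480,300)),cv2.resize(g['image'][90:240,210:370],(320,300))]))
E
```

```text
[ 0.40355845 -0.1001326   0.03987902] [-178.1321588     0.30077068   -6.06255714] [-0.99377427 -0.51726786 -1.325226  ] 0.020725625047742672 [-28.4  27.4  46.8 129.5 -36.9  37.5 -50.1]
```

View pics/c17.png

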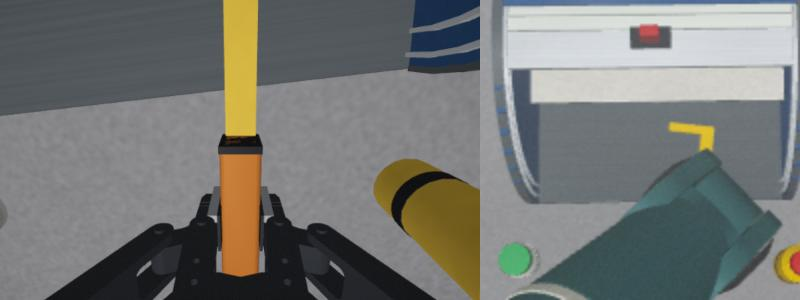

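```bash
python3 - <<'E'
from h import *
g=load('t17')
cv2.imwrite('pics/c17.png',cv2.resize(g['image'][130:180,280:340],None,fx=10,fy=10,interpolation=cv2.INTER_CUBIC))
E
```

```text
(no output)
```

View pics/c17.png

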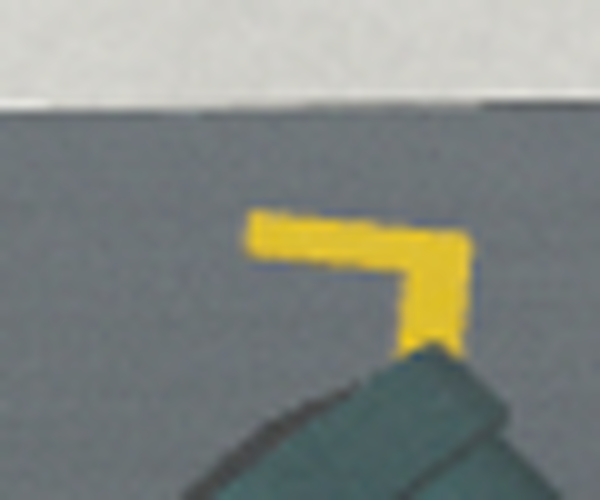

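```bash
python3 - <<'E'
from h import *
g=load('t17')
for p in [(406,272),(246,256),(470,232)]:
  for z in (.04,.05): print(p,z,atz(g,280+p[0]/10,130+p[1]/10,z).round(4))
print('shelf top edge', [atz(g,280+u/10,130+v/10,.064).round(4) for u,v in [(20,110),(580,100)]])
E
```

```text
(406, 272) 0.04 [ 0.562  -0.1113  0.04  ]
(406, 272) 0.05 [ 0.5599 -0.1112  0.05  ]
(246, 256) 0.04 [ 0.567 -0.065  0.04 ]
(246, 256) 0.05 [ 0.5648 -0.0654  0.05  ]
(470, 232) 0.04 [ 0.5736 -0.1299  0.04  ]
(470, 232) 0.05 [ 0.5714 -0.1297  0.05  ]
shelf top edge [array([ 0.6043, -0.0021,  0.064 ]), array([ 0.6063, -0.161 ,  0.064 ])]
```

>>> {"method": "step_arm", "body": {"deltas": [0,0,0.5,0,1,0,0,0.4,0,1,0,0,0.2,0,1,0,0,0,0,1]}}

```text
clock: 22.17
tool_pos: [0.4071, -0.1, 0.0112]
tcp_rot: [-178.1, -0.2, -6.0]
contact_force: [0.1, -0.0, -2.2]
gripper_width: 0.0212
```

>>> {"method": "step_arm", "body": {"deltas": [0,0.05,0.2,0,1,0.4,-0.04,0,0,1,0.5,-0.05,0,0,1,0.5,-0.05,0,0,1,0.5,-0.05,0,0,1,0,0,0,0,1]}}

```text
clock: 22.67
tool_pos: [0.4685, -0.102, 0.0089]
tcp_rot: [-178.1, -0.5, -6.0]
contact_force: [0.4, 0.4, -1.0]
gripper_width: 0.021
```

>>> {"method": "step_arm", "body": {"deltas": [0.4,-0.04,0.15,0,1,0.5,-0.05,0.05,0,1,0.5,-0.05,0,0,1,0.3,-0.03,0,0,1,0,0,0,0,1]}}

```text
clock: 23.08
tool_pos: [0.5223, -0.1024, 0.0056]
tcp_rot: [-178.1, -0.6, -6.0]
contact_force: [-0.2, -0.1, -1.3]
gripper_width: 0.0207
```

>>> {"method": "step_arm", "body": {"deltas": [-0.05,-0.4,0,0,1,-0.05,-0.45,0,0,1,-0.05,-0.45,0,0,1,-0.04,-0.35,0,0,1,0,0,0,0,1]}}

```text
clock: 23.5
tool_pos: [0.5183, -0.0497, 0.0079]
tcp_rot: [-178.0, -0.6, -6.1]
contact_force: [-0.2, -0.4, -0.4]
gripper_width: 0.0206
```

```bash
python3 - <<'E'
from h import *
s=state();print(s['tool_pos'],s['tcp_rot'],s['contact_force'],s['gripper_width'],s['qpos'].round(1))
f=snap('wrist','w18'); g=snap('scene','s18')
cv2.imwrite('pics/c18.png',np.hstack([cv2.resize(f['image'],(480,300)),cv2.resize(g['image'][60:210,230:390],(320,300))]))
E
```

```text
[ 0.51831843 -0.04968044  0.00789513] [-178.04364003   -0.59874071   -6.08206807] [-0.23990232 -0.44171903 -0.37254523] 0.02055266193803048 [-29.   38.2  41.  116.7 -42.5  40.2 -56. ]
```

View pics/c18.png

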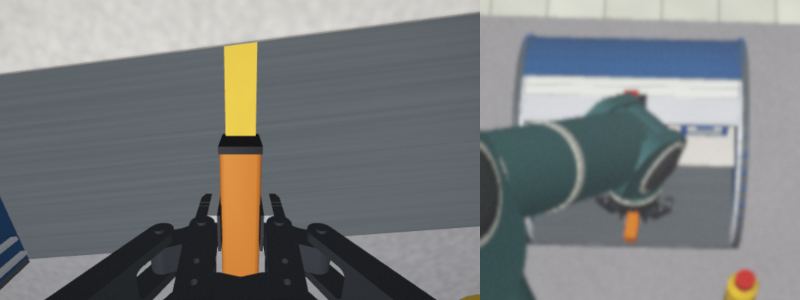

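>>> {"method": "step_arm", "body": {"deltas": [-0.1,-0.12,0.1,0,1,-0.25,0.02,0.03,0,1,-0.3,0.03,0,0,1,-0.35,0.03,0,0,1,-0.35,0.03,0,0,1,-0.35,0.03,0,0,1,0,0,0,0,1]}}

```text
clock: 24.18
tool_pos: [0.4612, -0.0499, 0.0029]
tcp_rot: [-178.2, -0.6, -6.4]
contact_force: [0.1, 0.1, -1.7]
gripper_width: 0.0206
```

```bash
python3 - <<'E'
from h import *
s=state();print(s['tool_pos'],s['tcp_rot'],s['contact_force'],s['gripper_width'])
f=snap('wrist','w19'); g=snap('top','t19')
cv2.imwrite('pics/c19.png',np.hstack([cv2.resize(f['image'],(480,300)),cv2.resize(g['image'][90:240,210:370],(320,300))]))
E
```

```text
[ 0.46121433 -0.04989606  0.00293569] [-178.20193122   -0.62194595   -6.44078887] [ 0.07187744  0.14434423 -1.70698601] 0.020559699873414744
```

View pics/c19.png

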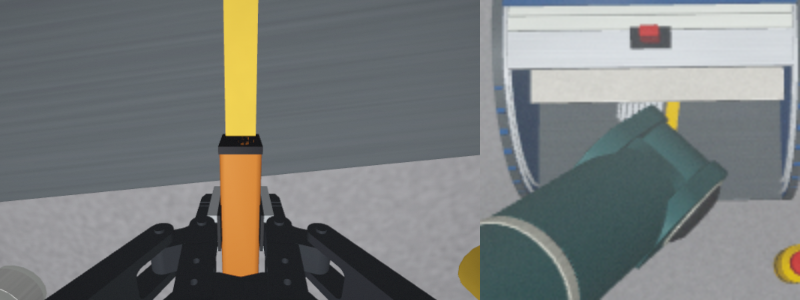

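>>> {"method": "step_arm", "body": {"deltas": [-0.25,0.03,-0.03,0,1,-0.35,0.03,-0.03,0,1,-0.35,0.03,0,0,1,-0.35,0.03,0,0,1,-0.25,0.03,0,0,1,0,0,0,0,1]}}

```text
clock: 24.78
tool_pos: [0.4129, -0.0497, 0.0044]
tcp_rot: [-178.2, -0.8, -6.4]
contact_force: [-0.4, -0.9, -1.9]
gripper_width: 0.0207
```

```bash
python3 - <<'E'
from h import *
s=state();print(s['tool_pos'],s['tcp_rot'],s['contact_force'],s['gripper_width'])
f=snap('wrist','w20'); g=snap('top','t20')
cv2.imwrite('pics/c20.png',np.hstack([cv2.resize(f['image'],(480,300)),cv2.resize(g['image'][90:240,210:370],(320,300))]))
cv2.imwrite('pics/c20b.png',cv2.resize(g['image'][125:195,260:340],None,fx=8,fy=8,interpolation=cv2.INTER_CUBIC))
E
```

```text
[ 0.41290455 -0.04973205  0.00442296] [-178.24956131   -0.780397     -6.42321769] [-0.4472475  -0.86776817 -1.88098985] 0.02068982605641316
```

View pics/c20.png

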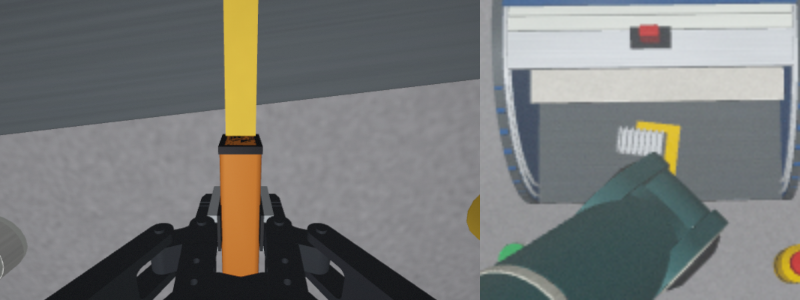

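View pics/c20b.png

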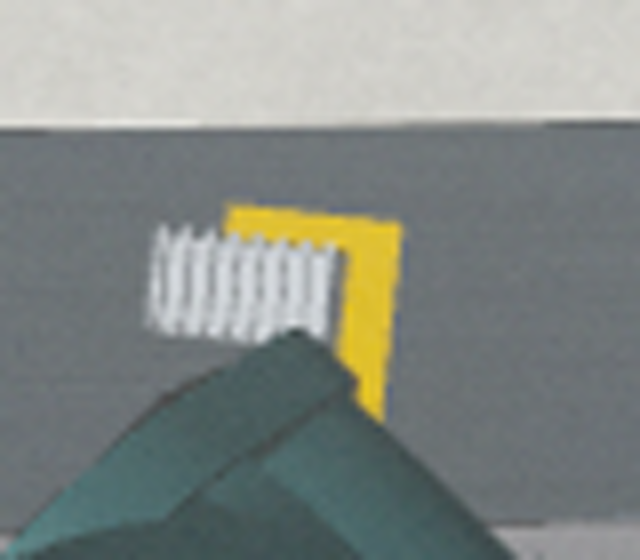

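```bash
python3 - <<'E'
from h import *
g=load('t20')
print(atz(g,260+243/8,125+287/8,.032), [atz(g,260+u/8,125+v/8,.064) for u,v in [(100,128),(400,123)]])
E
```

```text
[ 0.55336077 -0.0232883   0.032     ] [array([0.60444618, 0.02480647, 0.064     ]), array([ 0.60562971, -0.08146998,  0.064     ])]
```

>>> {"method": "step_arm", "body": {"deltas": [-0.3,0.03,0,0,1,0,0,0,0,1,0.35,0.12,0,0,1,0,0,0,0,1]}}

```text
clock: 25.22
tool_pos: [0.4165, -0.0545, 0.0046]
tcp_rot: [-178.3, -0.9, -6.3]
contact_force: [0.9, 0.0, -0.8]
gripper_width: 0.0209
```

>>> {"method": "step_arm", "body": {"deltas": [0,0,-0.2,0,1,0,0,-0.4,0,1,0,0,-0.8,0,1,0,0,-0.8,0,1,0,0,-0.8,0,1,0,0,-0.8,0,1,0,0,-0.8,0,1,0,0,-0.8,0,1,0,0,-0.8,0,1,0,0,-0.8,0,1,0,0,-0.8,0,1,0,0,-0.3,0,1,0,0,0,0,1]}}

```text
clock: 26.3
tool_pos: [0.4111, -0.0684, 0.2592]
tcp_rot: [-178.7, -0.4, -7.1]
contact_force: [-0.1, 0.4, -2.1]
gripper_width: 0.0208
```

```bash
python3 - <<'E'
from h import *
s=state();print(s['tool_pos'],s['tcp_rot'],s['contact_force'],s['gripper_width'],s['qpos'].round(1))
f=snap('wrist','w21'); g=snap('top','t21')
cv2.imwrite('pics/c21.png',np.hstack([cv2.resize(f['image'],(480,300)),cv2.resize(g['image'][90:240,210:370],(320,300))]))
E
```

```text
[ 0.41114743 -0.0684287   0.25923407] [-178.66320752   -0.40513128   -7.09792712] [-0.06133405  0.41939638 -2.11519026] 0.020761590386406317 [-62.9  -6.5  66.2 118.9   5.2  63.4 -96.2]
```

View pics/c21.png

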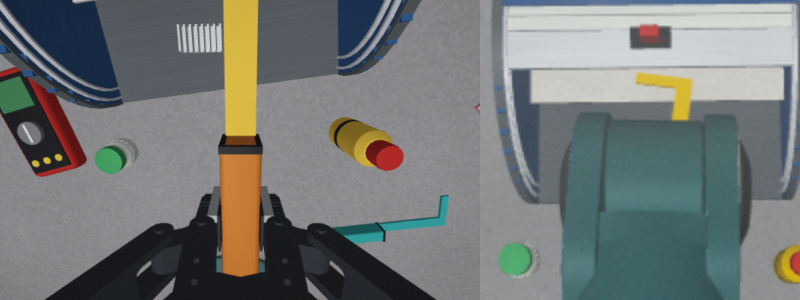

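>>> {"method": "step_arm", "body": {"deltas": [0.17,0.4,0,0,1,0.17,0.7,0,0,1,0.17,0.7,0,0,1,0.17,0.7,0,0,1,0.17,0.7,0,0,1,0.17,0.7,0,0,1,0,0,0,0,1]}}

```text
clock: 26.98
tool_pos: [0.4233, -0.1937, 0.2468]
tcp_rot: [-179.1, 0.3, -7.0]
contact_force: [0.2, -0.8, -1.9]
gripper_width: 0.0209
```

```bash
python3 - <<'E'
from h import *
s=state();print(s['tool_pos'],s['tcp_rot'],s['qpos'].round(1))
E
```

```text
[ 0.42328475 -0.193728    0.24684976] [-179.14557861    0.31786417   -7.04257225] [-39.5  12.3  69.3 113.5 -13.6  63.4 -61.4]
```

>>> {"method": "step_arm", "body": {"deltas": [0.1,0.3,0.4,0,1,0.15,0.5,0.3,0,1,0,0,0,0,1]}}

```text
clock: 27.23
tool_pos: [0.4255, -0.2214, 0.2205]
tcp_rot: [-179.4, 0.7, -7.3]
contact_force: [0.3, -0.3, -0.9]
gripper_width: 0.0208
```

```bash
python3 - <<'E'
from h import *
s=state();print(s['tool_pos'],s['tcp_rot'],s['qpos'].round(1))
E
```

```text
[ 0.42549689 -0.22137375  0.22047425] [-179.44455516    0.73311179   -7.34207427] [-31.3  17.8  65.9 113.3 -18.7  61.5 -54.3]
```

>>> {"method": "step_arm", "body": {"deltas": [0.05,0.5,-0.05,0,1,0.07,0.6,-0.05,0,1,0.07,0.6,-0.05,0,1,0,0,0,0,1]}}

```text
clock: 27.57
tool_pos: [0.4216, -0.2741, 0.2192]
tcp_rot: [-179.7, 1.4, -7.5]
contact_force: [-0.0, -0.7, -1.8]
gripper_width: 0.0208
```

```bash
python3 - <<'E'
from h import *
s=state();print(s['tool_pos'],s['tcp_rot'],s['qpos'].round(1),s['contact_force'])
E
```

```text
[ 0.42163388 -0.27413345  0.21917215] [-179.67064467    1.37685871   -7.49057406] [-22.   21.6  63.7 110.  -21.2  63.1 -47.1] [-0.03319998 -0.7489591  -1.77554159]
```

>>> {"method": "step_arm", "body": {"deltas": [0.1,0.7,-0.1,0,1,0.2,0.7,-0.05,0,1,0.3,0.7,0,0,1,0.3,0.5,0,0,1,0.3,0.2,0,0,1,0,0,0,0,1]}}

```text
clock: 28.07
tool_pos: [0.4447, -0.3631, 0.2153]
tcp_rot: [-179.7, 2.1, -7.6]
contact_force: [-0.1, 0.7, -1.3]
gripper_width: 0.021
```

```bash
python3 - <<'E'
from h import *
s=state();print(s['tool_pos'],s['tcp_rot'],s['qpos'].round(1),s['contact_force'])
E
```

```text
[ 0.44469573 -0.36306948  0.2152502 ] [-179.72511327    2.11311231   -7.59177216] [ -6.7  30.5  58.4 100.  -26.6  67.2 -38. ] [-0.10272109  0.67657753 -1.28558061]
```

>>> {"method": "step_arm", "body": {"deltas": [0.05,0,0.4,0,1,0.05,0,0.8,0,1,0,0,0.8,0,1,0,0,0.8,0,1,0,0,0.8,0,1,0,0,0.8,0,1,0,0,0.8,0,1,0,0,0.5,0,1,0,0,0,0,1]}}

```text
clock: 28.82
tool_pos: [0.4351, -0.352, 0.0274]
tcp_rot: [-179.8, 2.8, -7.5]
contact_force: [-1.4, -0.2, -1.1]
gripper_width: 0.0209
```

```bash
python3 - <<'E'
from h import *
s=state();print(s['tool_pos'],s['tcp_rot'],s['qpos'].round(1),s['contact_force'])
E
```

```text
[ 0.43505348 -0.35202877  0.02739689] [-179.77967016    2.78367061   -7.5189498 ] [  0.7  42.9  46.7 108.6 -39.   49.  -29.6] [-1.38012393 -0.20166493 -1.05562058]
```

>>> {"method": "step_arm", "body": {"deltas": [0,0,0.4,0,1,0,0,0.25,0,1,0,0,0.15,0,1,0,0,0,0,1], "force": 30}}

```text
clock: 29.15
tool_pos: [0.4332, -0.35, 0.0015]
tcp_rot: [-179.8, 2.9, -7.5]
contact_force: [-1.3, 0.6, 1.3]
gripper_width: 0.0209
```

Nose touching now; press down gently so the tool levels.

>>> {"method": "step_arm", "body": {"deltas": [0,0,0.15,0,1,0,0,0.15,0,1,0,0,0,0,1], "force": 20}}

```text
clock: 29.4
tool_pos: [0.4335, -0.3508, -0.0066]
tcp_rot: [-179.9, 2.7, -7.5]
contact_force: [-2.7, 1.0, 1.7]
gripper_width: 0.0206
```

```bash
python3 - <<'E'
from h import *
s=state();print(s['tool_pos'],s['tcp_rot'],s['qpos'].round(1),s['contact_force'])
f=snap('wrist','w22')
E
```

```text
[ 0.43347145 -0.35079872 -0.00661807] [-179.91264238    2.71355166   -7.48242614] [  2.4  45.4  44.  109.3 -41.6  45.6 -27.7] [-2.674825    0.97943242  1.69399932]
```

View pics/w22.png

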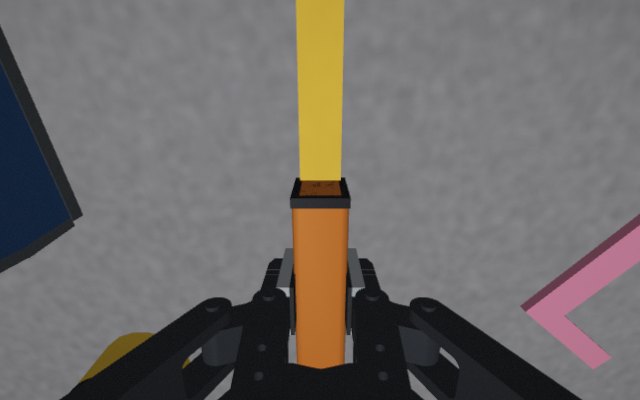

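>>> {"method": "step_arm", "body": {"deltas": [0,0,0.12,0,1,0,0,0,0,0.2,0,0,0,0,0,0,0,0,0,-0.2,0,0,0,0,-0.3,0,0,-0.3,0,-0.3,0,0,-0.6,0,-0.3,0,0,-0.8,0,-0.3,0,0,-0.8,0,-0.3,0,0,-0.8,0,-0.3,0,0,-0.8,0,-0.3,0,0,-0.5,0,-0.3,0,0,0,0,-0.3]}}

```text
clock: 30.53
tool_pos: [0.4391, -0.3524, 0.138]
tcp_rot: [-179.9, 2.8, -7.6]
contact_force: [0.6, -0.0, -0.6]
gripper_width: 0.0554
```

```bash
python3 - <<'E'
from h import *
s=state();print(s['tool_pos'],s['tcp_rot'],s['qpos'].round(1),s['contact_force'],s['gripper_width'])
f=snap('wrist','w23')
E
```

```text
[ 0.43907808 -0.35235549  0.13797007] [-179.91485463    2.77439674   -7.60843839] [ -5.1  34.9  54.7 105.1 -30.9  59.5 -35.5] [ 0.57572509 -0.04883986 -0.60473034] 0.05540799328074836
```

View pics/w23.png

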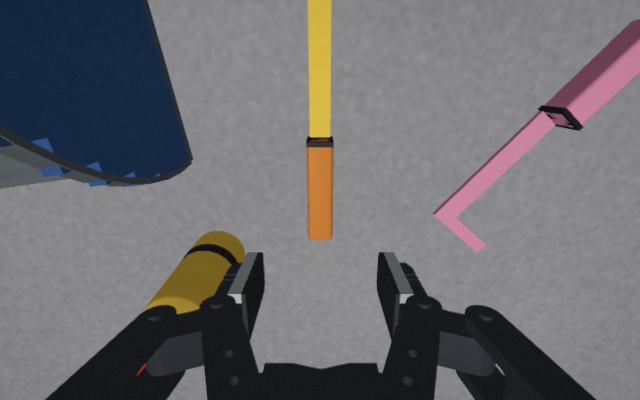

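>>> {"method": "step_arm", "body": {"deltas": [0,0.6,-0.2,0,-0.3,0,0.8,-0.2,0,-0.3,0,0.8,0,0,-0.3,0,0.8,0,0,-0.3,0,0.8,0,0,-0.3,0,0.8,0,0,-0.3,0,0.8,0,0,-0.3,0,0,0,0,-0.3]}}

```text
clock: 31.25
tool_pos: [0.4168, -0.5151, 0.1437]
tcp_rot: [-179.5, 3.1, -7.3]
contact_force: [-1.2, -0.9, 0.3]
gripper_width: 0.0555
```

```bash
python3 - <<'E'
from h import *
s=state();print(s['tool_pos'],s['tcp_rot'],s['qpos'].round(1),s['contact_force'],s['gripper_width'])
g=snap('top','t24');f=snap('scene','s24')
cv2.imwrite('pics/c24.png',cv2.resize(g['image'][40:240,160:440],None,fx=2.8,fy=2.8,interpolation=cv2.INTER_CUBIC))
cv2.imwrite('pics/c24b.png',cv2.resize(f['image'][60:230,190:430],None,fx=3.3,fy=3.3,interpolation=cv2.INTER_CUBIC))
E
```

```text
[ 0.41677233 -0.51514308  0.14367795] [-179.52327662    3.07123564   -7.30500577] [ 15.   43.3  51.   89.4 -33.2  66.6 -24.4] [-1.15904278 -0.93972872  0.2990382 ] 0.055483640498074124
```

View pics/c24.png

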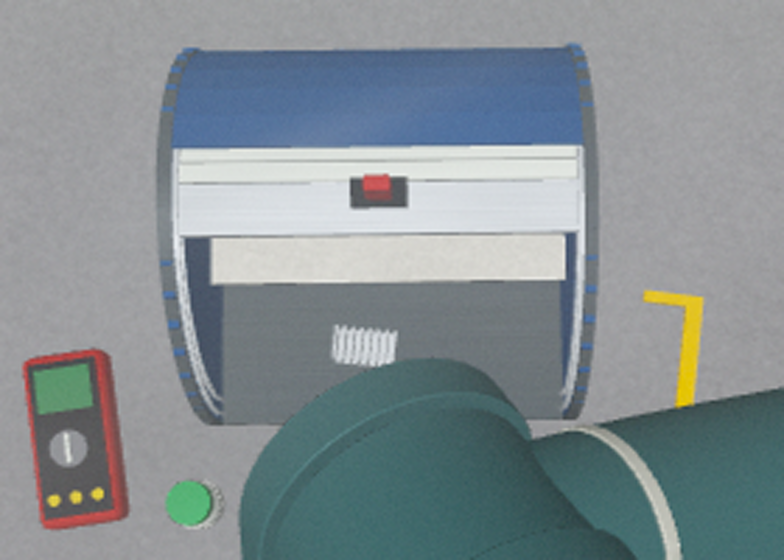

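View pics/c24b.png

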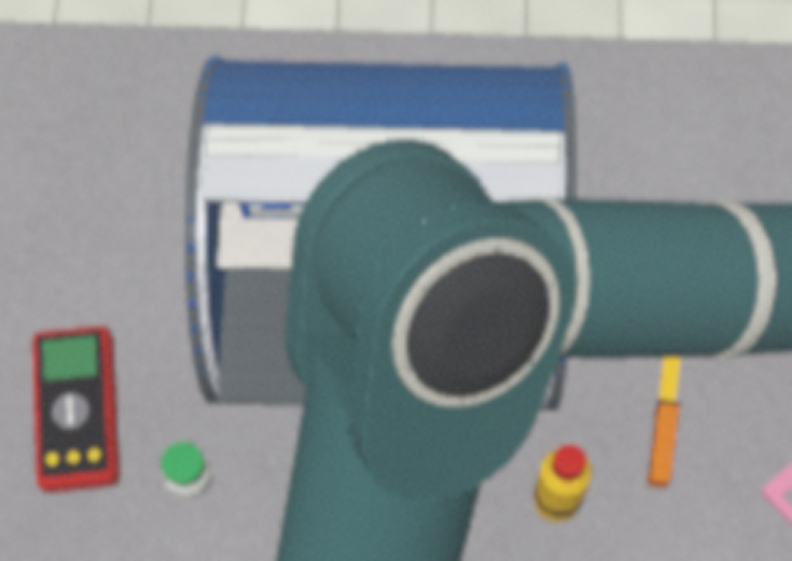

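```bash
python3 - <<'E'
from h import *
g=load('t24')
P=lambda u,v:(160+u/2.8,40+v/2.8)
print(atz(g,*P(364,346),.032),atz(g,*P(364,282),.064))
print('jar',atz(g,*P(190,503),.06))
c=load('scene0');d=load('s24');print(np.abs(c['image'][150:220,190:255].astype(int)-d['image'][150:220,190:255]).max(),np.abs(c['image'][190:220,345:375].astype(int)-d['image'][190:220,345:375]).max())
f=load('w23')
q=[atz(f,*p,.03) for p in [(307,147),(333,147),(332,239),(308,239)]]
print(np.round(q,4))
print(hand_in())
E
```

```text
[ 0.54541181 -0.02219321  0.032     ] [ 0.60498079 -0.02474559  0.064     ]
jar [0.38294746 0.1484596  0.06      ]
156 89
[[ 0.4766 -0.3467  0.03  ]
 [ 0.4738 -0.3677  0.03  ]
 [ 0.3903 -0.3569  0.03  ]
 [ 0.3932 -0.3352  0.03  ]]
the job is handed in; nothing more can be done
None
```

The job is done and handed in at about 31 s of the 72 s allowed; `hand_in` gives no verdict.

**What I did**
- I lifted the shutter by its pull tab to the open stop and let go. It still stood open in every later picture.
- I picked up the orange-handled hook tool by its handle, slid the blade in to the right of the heat sink, hooked behind it and dragged it out from under the shelf. The fingers stayed well away from the heat sink.
- I laid the tool back on the bench to the right of the cabinet and moved the arm clear.

**What the last checks showed**
- **Heat sink:** its centre is about 60 mm in front of the shelf edge (cabinet x about -0.11), lying flat on the cabinet floor.
- **Hook tool:** the wrist picture taken just after release shows it lying on the bench. The handle outline matches a tool lying level to within a few millimetres; I did not measure its tilt any closer than that.
- **Jar:** measured within 1 mm of where it started.
- **Spray can and multimeter:** in the last pictures both look upright and where they were at the start. I did not measure them again. The pixel comparison I tried around them and the jar showed large differences (up to 156 of 255). The arm's new position probably accounts for some of that, but I did not look into it, so that check is inconclusive.

**What disagreed with the description**
- The fingertips stood about 35 to 45 mm higher than the stated TCP offset implies. My first close on the tab missed because of this, and I set the later heights from the wrist camera.
- The tool's tilt drifted by a few degrees during moves, which I allowed for when setting the hook height and when putting the tool down.

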